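# Rake a dropped bearing out from under the bench rack

## Task

A ball bearing has been dropped and lies under the low wire rack. Take the swarf hook by its handle, reach in under the rack with it, hook the bearing from behind and drag it out onto the open bench; keep your fingers off the bearing until it is out. Then lay the hook down flat on the bench clear of the rack, and put the bearing flat in the empty parts tray, leaving the square bar offcut and everything else where it is.

Things in the scene. Friction and masses are not known exactly. Their poses are not given: they have to be found in the camera images.
- rack: Low wire bench rack, fixed. Origin on the bench below the middle of its grate's front edge; x points in under the grate, away from the robot, y left along the edge. The grate spans x 0 to 160, y -205 to 205 mm; its underside is 60 above the bench. 16 mm square legs at x 8 and 152, y -200 and 200; all sides are open below. Stock fixed on the grate reaches z 136.
- rack_lamp (a point): Middle of the lower front edge of the rack's aluminium lamp bar, 130 above the bench (axes as the rack's). The bar overhangs the grate's front edge towards the robot: rack x -65 to 4, y -213 to 213, z 129 to 155 mm. A hand working at the front edge must lean back towards the robot.
- hook_heel (a point): Swarf hook, loose flat L-shaped steel tool, 0.18 kg, lying flat. Point: underside of the blade at its heel, on the bench; axes: x along the blade to its tip, y left, z up. The blade, 14 wide and 8 thick, runs 130 mm along x; the foot at its tip sticks out to +y only: x 116 to 130, y -7 to 41, 8 thick. The handle rises from the heel, leaning back to -x 35 degrees from vertical.
- hook_grip (a point): Middle of the hook's straight black handle: (-34.4, 0, 53.1) mm from the heel in the hook's axes (same axes). The grip is 18 wide along y, 16 thick, and runs from 20 to 90 mm along the handle from the heel; this point is at 60. Grip it across the 18 mm with the tool lying along the handle, that is 35 degrees from vertical.
- hook_foot (a point): Middle of the inner (handle-side) face of the hook's foot: (116, 24, 4) mm from the heel in the hook's axes (same axes).
- bearing_center (a point): The dropped ball bearing: a steel disc 60 in diameter and 28 high with dark seal, about 0.3 kg, lying flat under the rack. The point is its centre, 14 above the surface it lies on, z axis up.
- offcut_center (a point): Loose square steel bar offcut 70 long (its x axis) x 30 x 30, also lying under the rack beside the bearing, at least 60 mm clear of it; the point is its centre. To be left where it is.
- tray: Fixed empty square aluminium parts tray, outside 150 x 150 x 25 high, walls and floor 4 thick (inner floor 4 above the bench). The origin is under its centre on the bench; x and y along its sides.
- oil_bottle: Bystander: grey bottle, 60 in diameter, 170 tall, standing. Origin at the centre of its underside.
- drill_block: Bystander: wooden block 70 (x) x 90 (y) x 40 high with four upright drills, the longest reaching 134 above the bench. Origin at the centre of its underside.
- hammer: Bystander: hammer 240 long lying to the right.
- bar_stub: Bystander: round steel bar stub 48 in diameter, 100 tall, standing. Origin at the centre of its underside.
- spanner: Bystander: spanner 180 long lying to the left.
Mind the look-alikes: they are no part of the job. What is shaped like the part that bears hook_heel but purple is not meant.

How it is judged:
By the outcome, as a careful person would: the job done as asked, in the order asked, and still so for the second after the job is handed in, with the robot touching nothing.
It also fails if it takes over 70 s, if anything falls off the work surface, if the arm or the gripper's body presses on something with over 40 N, if the wrist force passes 120 N, or if a joint passes its speed limit or range.

## Robot

A 7-joint arm with a two-finger parallel gripper is mounted at the origin on the work surface. World frame = base frame: x ahead of the robot, y to its left, z up, the work surface at z = 0. Lengths are in mm, angles in rad, forces in N, time in s.
With the tool pointing down it reaches from about 350 to 900 mm from the base axis. Payload 7.2 kg.
Tool frame: the origin (TCP) lies midway between the tips of the shut fingers; the grasp point (between the pads) lies 19 mm behind it; z points along the fingers, y is the line along which they close (so a half turn about z gives the same grasp; the last joint's range is limited). The gripper opens to 88 mm and grips with 3 to 60 N. Pads are 20 mm wide; open, the fingers measure 115 mm over their backs; the gripper's body (75 mm by 178 mm) begins 61 mm behind the grasp point.
Start: joints at [-0.068, 0.411, -0.013, 1.596, 0.006, 1.134, -0.082], TCP at [625.003, -0.011, 222.653] pointing down, gripper open.
Joint ranges: [-2.95, 2.95], [-0.29, 1.99], [-1.47, 1.44], [0.14, 2.54], [-1.03, 4.17], [0.13, 1.85], [-2.86, 2.86]. Speed limits (rad/s): [2.39, 2.39, 3.01, 3.01, 3.14, 3.14, 3.14].

## Interface

Orientations are given as a unit quaternion [x, y, z, w].
In Python, from workcell import r, optics gives the robot as it stands.
- The arm moves only by the tool arm_command, never from a script. Its arguments are lists of equal length, an entry for each row: "jaw": the opening, from 0 (shut) to 1 (fully open); "travel": the shift along the world's x, y, z in m, a list of three; "angular": the turn, a rotation vector about the world's x, y, z in degrees, a list of three. A call has 1 to 20 rows; each row shifts and turns the commanded pose from where the row before left it; what a row does not reach is not made up. A row lasts 1/10 s, in which the tool goes at most 50 mm and 8.59 degrees, less where a joint would pass 70% of its speed; a pose out of reach is approached as far as the arm can. A call is refused whole if a number of a shift passes 0.05 or a number of a turn 8.59, either way. A call with a gripper value outside its range is refused whole. The fingers move at their own pace and stop on an object; "squeeze" is the grip in N (left out, the last holds). Time passes only in rows, so rows that do not move let the fingers close. It gives the time, the measured TCP pose, the force, the opening and the grip force at its end, in the units of the state.
- r.get_state(): the state, without advancing time (a new reading comes with each control period).
- optics.capture(name): name is "scene" or "side" or "wrist"; returns a dict with "frame" (400x640x3 uint8, red, green, blue), "depth" (400x640 float32, mm along the optical axis (not along the pixel's ray), 0 where there is no reading), "fx", "fy", "cx", "cy" (pixels), "R" (3x3) and "t" (3): a world point X has camera coordinates R X + t. Camera axes: x right, y down, z forward; pixel columns grow to the right and rows downward; lengths in mm; the calibration is good to about 2 mm. A picture is of the moment at which its call begins.
- r.sign_off(): hands the job in; it is judged then, once.
Trained networks look in a picture, given as the dict that the camera call returned (one of the last four; its "shot" number tells which), for a name from the list of things; names that differ only in an ending like _2 or _b are one class to them, and where a whole thing is asked for, a point or a joint stands for the part that bears it (a point fixed in the world has none). Each returns a list of dicts, best first, with "score" (0 to 1); they miss things now and then, are a little off and sometimes report something else, mostly with a low value. They report only what shows in the picture. A call takes as long as a camera call. They do not tell look-alikes from the thing itself.
- optics.regions_of(picture, target): "mask" (400x640 bool, what is visible of it).
- optics.pinpoint(picture, target): "centre" ([x, y, z] in mm, in world coordinates, good to about 4 mm: a listed point, or the origin of a listed thing).
The state is a dict: "time_s": time; "q": joint angles; "qvel": joint speeds; "joint_efforts": joint torques, N m; "ee_pos": TCP position; "tool_rot": TCP orientation; "contact_force": force on the tool from outside, world axes, zero at the start; "torque": the same for the moment, N m; "gripper_width": finger opening in mm; "finger_force": force on a finger pad.
Only numpy, scipy, OpenCV 4.12 (cv2) and the standard library are available. Lean on these libraries where they do the work, as an engineer would, in place of code of your own. Each camera call takes 0.05 s, during which the arm holds its last target. There are 200 camera calls.

## Working session

There is one attempt and no reset: what is moved stays moved. The work goes in short steps, Python scripts to look and compute and a tool call to move; the robot and the scene stay as the last step left them, time stands still between calls to the robot, and variables do not carry over. Pictures are saved under pics/ and viewed, at most 10 in all, crops included, and the job is handed in when it is done.

Besides the shell and the picture viewer there is one more tool, called after "Call:" as a command line: name --argument value ..., lists and objects as JSON in quotes. arm_command: Moves the arm, as the interface text tells. Its arguments: {"type":"object","properties":{"jaw":{"type":"array"},"travel":{"type":"array"},"angular":{"type":"array"},"squeeze":{"type":"number"}},"required":["jaw","travel","angular"]}

```bash
mkdir -p pics; cat > h.py <<'E'
import numpy as np, cv2
from workcell import r, optics
def save(p,n): cv2.imwrite(f'pics/{n}.png', p['frame'][:,:,::-1])
def proj(p,X):
    c=np.array(p['R'])@np.array(X,float)+np.array(p['t']); return [round(p['fx']*c[0]/c[2]+p['cx']),round(p['fy']*c[1]/c[2]+p['cy'])]
def cloud(p,m):
    v,u=np.nonzero(m&(p['depth']>0)); d=p['depth'][v,u]
    c=np.stack([(u-p['cx'])/p['fx']*d,(v-p['cy'])/p['fy']*d,d],1)
    return (c-np.array(p['t']))@np.array(p['R'])
E
python3 - <<'E'
from h import *
ps=[]
for c in ['scene','side']:
    p=optics.capture(c); save(p,c+'0'); ps.append(p['frame'])
    for n in ['rack','rack_lamp','hook_heel','hook_grip','hook_foot','bearing_center','offcut_center','tray','oil_bottle','drill_block','hammer','bar_stub','spanner']:
        print(c,n,[(round(d['score'],2),np.round(d['centre']).astype(int).tolist(),proj(p,d['centre'])) for d in optics.pinpoint(p,n)])
E
```

```text
scene rack [(0.92, [645, -11, -1], [354, 258])]
scene rack_lamp [(0.96, [579, -8, 133], [343, 217])]
scene hook_heel [(0.91, [244, -271, -2], [214, 210]), (0.69, [495, -116, -5], [297, 241])]
scene hook_grip [(0.58, [225, -291, 57], [202, 198]), (0.48, [458, -117, 50], [289, 223])]
scene hook_foot [(0.61, [604, -77, 8], [328, 257])]
scene bearing_center [(0.81, [693, -78, 18], [346, 278]), (0.27, [691, 70, 17], [385, 252])]
scene offcut_center [(0.66, [690, 69, 19], [385, 252])]
scene tray [(0.82, [413, 356, 0], [396, 157])]
scene oil_bottle [(0.86, [680, -355, 0], [260, 332])]
scene drill_block [(0.77, [434, -352, 1], [219, 265])]
scene hammer [(0.78, [428, -532, 2], [160, 296])]
scene bar_stub [(0.88, [657, 362, 3], [447, 201])]
scene spanner [(0.59, [468, 541, 3], [445, 143])]
side rack [(0.93, [645, -12, -2], [365, 234])]
side rack_lamp [(0.88, [575, -9, 129], [346, 199])]
side hook_heel [(0.72, [251, -269, -2], [221, 265]), (0.56, [498, -109, 3], [313, 244])]
side hook_grip [(0.91, [227, -294, 56], [208, 256]), (0.52, [458, -121, 56], [300, 232])]
side hook_foot [(0.91, [304, -166, 7], [249, 243])]
side bearing_center [(0.72, [689, -78, 12], [374, 248]), (0.72, [648, -11, -2], [366, 233])]
side offcut_center [(0.6, [693, 71, 12], [384, 217])]
side tray [(0.84, [416, 358, 0], [326, 155])]
side oil_bottle [(0.63, [676, -352, -2], [351, 320])]
side drill_block [(0.75, [432, -347, 3], [268, 297])]
side hammer [(0.88, [430, -531, 1], [243, 352])]
side bar_stub [(0.37, [654, 360, 1], [387, 166])]
side spanner [(0.65, [695, 73, 10], [385, 217]), (0.39, [468, 544, 4], [350, 131]), (0.37, [458, -118, 53], [300, 232])]
```

```bash
python3 - <<'E'
import cv2,numpy as np
a=cv2.imread('pics/scene0.png');b=cv2.imread('pics/side0.png')
f=lambda i,y,x:cv2.resize(i[y:y+150,x:x+300],(800,400))[:300] if 0 else cv2.resize(i[y:y+150,x:x+400],(800,300),interpolation=cv2.INTER_CUBIC)
cv2.imwrite('pics/both.png',np.vstack([f(a,160,130),f(b,180,130)]))
E
```

```text
(no output)
```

View pics/both.png

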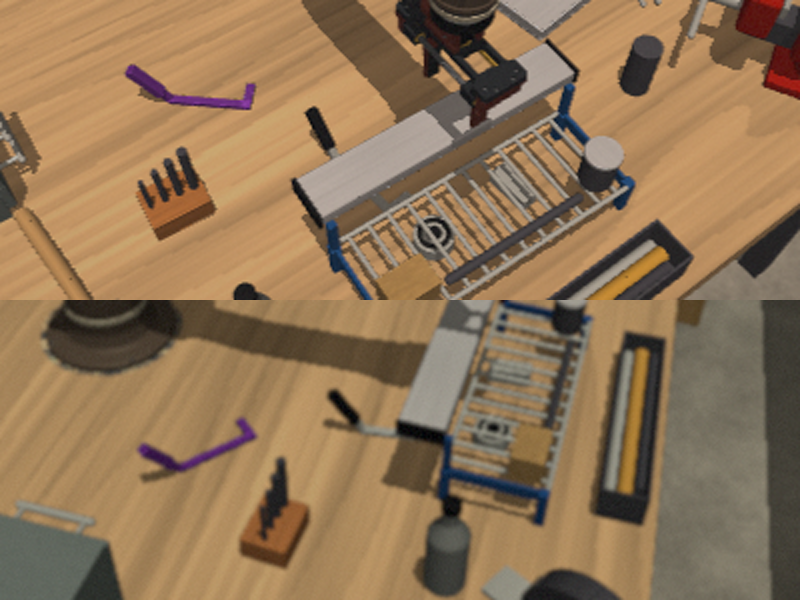

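View pics/scene0.png

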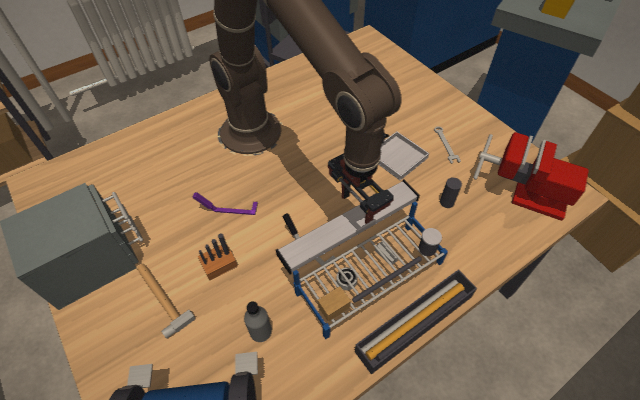

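Scene picture: candidates for the hook are the purple L-tool at pixel (225,207), which is the decoy, and the steel hook with black handle at (289,223)/(297,241), foot under the lamp bar. The second is the one to use. The bearing (ring) is at (346,278), the offcut at (385,252), and the tray at (400,156). Next I'll refine poses and take a close crop.

```bash
python3 - <<'E'
from h import *
ims=[]
for c in ['scene','side']:
    p=optics.capture(c)
    w=optics.capture('wrist') if c=='side' else None
    u,v=proj(p,[480,-115,30]); ims.append(cv2.resize(p['frame'][v-35:v+35,u-45:u+45,::-1],(385,300),interpolation=cv2.INTER_CUBIC))
    for n in ['hook_heel','bearing_center','rack','offcut_center','tray']:
        for d in optics.regions_of(p,n)[:3]:
            q=cloud(p,d['mask']); col=p['frame'][d['mask']].mean(0).round()
            print(c,n,round(d['score'],2),len(q),'med',np.median(q,0).round(),'lo',np.percentile(q,2,0).round(),'hi',np.percentile(q,98,0).round(),col)
            if n=='hook_heel' and abs(np.median(q[:,1])+115)<40:
                for lo,hi in [(0,14),(14,30),(30,50),(50,70),(70,100)]:
                    s=q[(q[:,2]>lo)&(q[:,2]<hi)]; print('   z',lo,hi,len(s),s.mean(0).round(1) if len(s) else '')
            if n=='rack':
                s=q[(q[:,2]>148)&(q[:,2]<162)].astype(np.float32)
                if len(s): print('  lamp top',cv2.minAreaRect(s[:,:2].copy()))
            if n=='tray': print('  tray',cv2.minAreaRect(q[q[:,2]>10][:,:2].astype(np.float32).copy()))
ims.append(cv2.resize(w['frame'][:,:,::-1],(480,300)))
cv2.imwrite('pics/crop.png',np.vstack([np.hstack(ims[:2]),np.hstack([ims[2],np.zeros((300,290,3),np.uint8)])]))
for n in ['hook_heel','hook_grip','hook_foot','bearing_center','offcut_center']:
    print('wrist',n,[(round(d['score'],2),np.round(d['centre']).tolist()) for d in optics.pinpoint(w,n)])
E
```

```text
scene hook_heel 0.95 398 med [ 265. -255.   11.] lo [ 218. -310.    2.] hi [ 332. -151.   81.] [ 95.  47. 103.]
scene hook_heel 0.68 250 med [ 478. -114.   36.] lo [ 443. -126.    1.] hi [615. -65.  81.] [69. 62. 55.]
   z 0 14 80 [579.8 -93.3   8.6]
   z 14 30 26 [ 497.  -113.3   21.2]
   z 30 50 53 [ 478.7 -116.7   39.8]
   z 50 70 49 [ 465.  -118.1   59.7]
   z 70 100 39 [ 452.7 -119.2   77.3]
scene bearing_center 0.75 305 med [698. -75.  29.] lo [ 669. -104.   10.] hi [722. -52.  34.] [88. 83. 76.]
scene bearing_center 0.53 222 med [ 480. -113.   39.] lo [ 447. -127.    1.] hi [614. -76.  83.] [63. 57. 52.]
scene offcut_center 0.8 180 med [699.  68.  31.] lo [665.  58.  18.] hi [731.  81.  35.] [131. 123. 113.]
scene tray 0.79 1513 med [427. 371.   7.] lo [340. 284.  -0.] hi [500. 440.  29.] [154. 142. 133.]
  tray ((489.99859619140625, 216.6720733642578), (162.14434814453125, 497.8458251953125), 23.105207443237305)
side hook_heel 0.72 236 med [ 470. -118.   36.] lo [ 439. -130.   -1.] hi [528. -54.  82.] [81. 71. 56.]
   z 0 14 70 [ 495.4 -103.6    7.2]
   z 14 30 27 [ 485.  -11
[... 501 characters left out ...]
6865234375, 70.49520874023438), 88.11442565917969)
side rack 0.75 176 med [692. -84.  28.] lo [ 667. -105.   10.] hi [718. -60.  35.] [92. 91. 82.]
side offcut_center 0.46 260 med [700.  56.  29.] lo [662.  -1.  -1.] hi [729. 121.  71.] [124. 118. 103.]
side tray 0.97 915 med [399. 352.   7.] lo [338. 276.  -0.] hi [492. 434.  28.] [138. 134. 124.]
  tray ((440.631103515625, 197.639404296875), (149.39093017578125, 492.4827880859375), 9.796056747436523)
wrist hook_heel [(0.28, [695.0, 71.0, 17.0])]
wrist hook_grip [(0.73, [460.0, -121.0, 53.0])]
wrist hook_foot [(0.55, [461.0, -123.0, 52.0])]
wrist bearing_center [(0.85, [696.0, -79.0, 16.0])]
wrist offcut_center [(0.89, [696.0, 73.0, 17.0])]
```

View pics/crop.png

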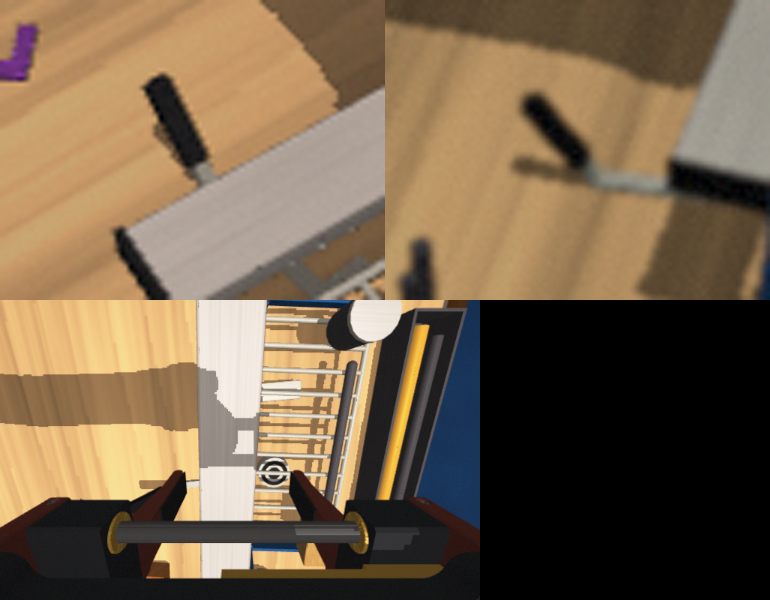

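The crop shows the chosen hook with its black handle and bare steel blade going under the lamp bar (not purple); the purple one is only at the top left corner. The wrist view confirms the bearing ring at (273,472) in the mosaic.

```bash
cat >> h.py <<'E'
from scipy.spatial.transform import Rotation as Ro
def goal(yaw,tilt=35):
    "tool pose, fingers closing along yawed y, leaning back by tilt; both half turns"
    b=Ro.from_euler('z',yaw,degrees=True)*Ro.from_euler('y',-tilt,degrees=True)*Ro.from_euler('x',180,degrees=True)
    return b,b*Ro.from_euler('z',180,degrees=True)
def turn(yaw,tilt=35):
    s=r.get_state(); c=Ro.from_quat(s['tool_rot'])
    return [np.round((g*c.inv()).as_rotvec(degrees=True),1).tolist() for g in goal(yaw,tilt)]
E
python3 -c "
from h import *
s=r.get_state();print(s['time_s'],s['ee_pos'],Ro.from_quat(s['tool_rot']).as_matrix().round(2),s['contact_force'],s['gripper_width']);print(turn(8),turn(8,0))"
```

```text
2.3 [6.24999866e+02 2.43579843e-02 2.22685958e+02] [[-0.  1.  0.]
 [ 1.  0.  0.]
 [ 0.  0. -1.]] [-0.58743389 -0.18661019  0.00312647] 88.13010056934655
[[28.7, -25.0, -79.3], [-25.9, -29.8, 94.6]] [[0.0, 0.0, -82.0], [-0.0, 0.0, 98.0]]
```

Call:
arm_command --jaw '[1,1,1,1,1,1,1,1,1,1,1,1,1,1,1,1]' --travel '[[-0.0225,-0.0128,0],[-0.0225,-0.0128,0],[-0.0225,-0.0128,0],[-0.0225,-0.0128,0],[-0.0225,-0.0128,0],[-0.0225,-0.0128,0],[-0.0225,-0.0128,0],[-0.0225,-0.0128,0],[-0.0225,-0.0128,0],[-0.0225,-0.0128,0],[0,0,-0.012],[0,0,-0.012],[0,0,-0.012],[0,0,-0.012],[0,0,-0.012],[0,0,0]]' --angular '[[0,0,-8.2],[0,0,-8.2],[0,0,-8.2],[0,0,-8.2],[0,0,-8.2],[0,0,-8.2],[0,0,-8.2],[0,0,-8.2],[0,0,-8.2],[0,0,-8.2],[0.97,-6.94,0],[0.97,-6.94,0],[0.97,-6.94,0],[0.97,-6.94,0],[0.97,-6.94,0],[0,0,0]]'

```text
time_s: 3.9
ee_pos: [400.6, -119.1, 172.4]
tool_rot: [0.965, 0.073, 0.25, -0.03]
contact_force: [-0.1, 0.1, -0.2]
gripper_width: 87.7
finger_force: 0.0
```

```bash
python3 - <<'E'
from h import *
s=r.get_state();print(s['time_s'],s['ee_pos'].round(1) if hasattr(s['ee_pos'],'round') else s['ee_pos'],turn(8)[0],np.round(s['q'],2))
for c in ['wrist','scene']:
    p=optics.capture(c); save(p,c+'1')
    for n in ['hook_heel','hook_grip','hook_foot','bearing_center']:
        print(c,n,[(round(d['score'],2),np.round(d['centre'],1).tolist(),proj(p,d['centre'])) for d in optics.pinpoint(p,n)])
E
```

```text
3.9 [ 400.6 -119.1  172.4] [-0.4, -5.9, -1.0] [-0.02 -0.11  0.41  2.48 -0.63  0.4  -0.48]
wrist hook_heel [(0.68, [496.9, -111.9, 0.1], [325, 176])]
wrist hook_grip []
wrist hook_foot [(0.9, [608.8, -73.3, 3.5], [310, 96]), (0.62, [302.9, -164.5, 8.0], [346, 344])]
wrist bearing_center [(0.86, [696.2, -74.7, 14.0], [320, 38])]
scene hook_heel [(0.91, [247.6, -271.0, 2.4], [215, 210]), (0.63, [493.1, -117.6, -1.8], [296, 240])]
scene hook_grip [(0.69, [223.9, -292.6, 58.2], [201, 198]), (0.48, [458.3, -116.0, 54.7], [289, 222])]
scene hook_foot [(0.89, [306.3, -167.7, 5.6], [251, 206]), (0.6, [604.3, -75.1, 8.4], [328, 257])]
scene bearing_center [(0.74, [693.5, -76.6, 21.0], [346, 278])]
```

Call:
arm_command --jaw '[1,1,1,1]' --travel '[[0.006,-0.0035,-0.017],[0.006,-0.0035,-0.017],[0,0,-0.017],[0,0,0]]' --angular '[[0,0,-1],[-0.2,-3,0],[-0.2,-2.9,0],[0,0,0]]'

```text
time_s: 4.8
ee_pos: [415.9, -125.9, 150.6]
tool_rot: [0.96, 0.068, 0.271, -0.028]
contact_force: [0.2, 1.0, 0.4]
gripper_width: 87.9
finger_force: 0.0
```

```bash
python3 - <<'E'
from h import *
s=r.get_state();print(s['ee_pos'].round(1),turn(8)[0],np.round(s['q'],2))
p=optics.capture('wrist'); save(p,'wrist2')
for n in ['hook_heel','hook_grip','hook_foot','bearing_center']:
        print(n,[(round(d['score'],2),np.round(d['centre'],1).tolist(),proj(p,d['centre'])) for d in optics.pinpoint(p,n)])
E
```

```text
[ 415.9 -125.9  150.6] [-0.5, -3.5, -0.4] [-0.4  -0.06  0.84  2.53 -0.97  0.33 -0.1 ]
hook_heel [(0.73, [494.9, -112.2, -0.9], [317, 190])]
hook_grip [(0.82, [457.7, -119.0, 52.0], [317, 210])]
hook_foot [(0.89, [304.3, -167.0, 3.3], [342, 370]), (0.81, [605.8, -77.4, 3.1], [303, 107]), (0.39, [458.1, -118.7, 50.5], [317, 210])]
bearing_center [(0.67, [695.9, -75.4, 11.7], [311, 46])]
```

View pics/wrist2.png

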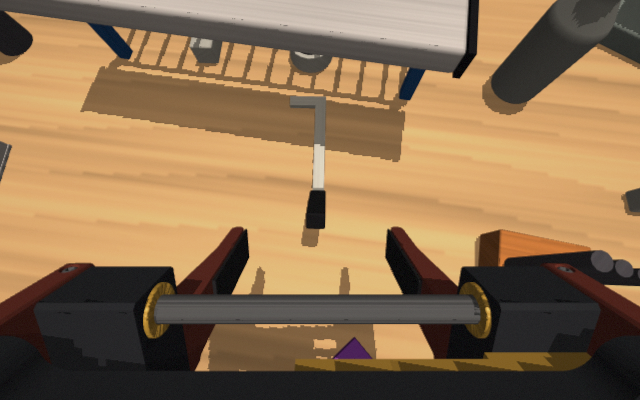

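Wrist view: the black handle (317,210) sits centred between the open fingers (245 / 390), with the foot at (303,103) and the bearing behind it at (311,60). The arm is near its elbow limit here, so I'll move out first, then finish the tilt and descend.

Call:
arm_command --jaw '[1,1,1,1,1]' --travel '[[0.02,0.002,-0.012],[0.02,0.002,-0.012],[0.01,0.002,-0.012],[0.0,0,-0.01],[0,0,0]]' --angular '[[0,0,0],[-0.2,-1.2,-0.1],[-0.2,-1.2,-0.1],[-0.1,-1.1,-0.2],[0,0,0]]'

```text
time_s: 5.55
ee_pos: [438.6, -123.7, 147.6]
tool_rot: [0.954, 0.069, 0.291, -0.024]
contact_force: [-0.2, 0.1, 0.3]
gripper_width: 87.5
finger_force: 0.0
```

```bash
python3 -c "
from h import *
s=r.get_state();print(s['ee_pos'].round(1),turn(8)[0],np.round(s['q'],2))"
```

```text
[ 438.6 -123.7  147.6] [-0.2, -1.1, -0.4] [-1.01 -0.12  1.44  2.54 -1.03  0.24 -0.01]
```

```bash
cat > kin.py <<'E'
import numpy as np
from scipy.spatial.transform import Rotation as Ro
from scipy.optimize import least_squares
LO=np.array([-2.95,-.29,-1.47,.14,-1.03,.13,-2.86]);HI=np.array([2.95,1.99,1.44,2.54,4.17,1.85,2.86])
def fk(q,P,sg=(1,)*7):
    d1,L1,a,L2,b,L3=P[:6]; R=Ro.identity(); x=np.zeros(3)
    for ax,ang,t in [('z',q[0],(0,0,d1)),('y',q[1],(0,0,0)),('z',q[2],(a,0,L1)),('y',q[3],(-a,0,0)),('z',q[4],(0,0,L2)),('y',q[5],(b,0,0)),('z',q[6],(0,0,L3))]:
        R=R*Ro.from_euler(ax,sg['zyzyzyz'.index(ax)]*ang if 0 else ang); x=x+R.apply(t)
    return x,R
D=[([-.068,.411,-.013,1.596,.006,1.134,-.082],[625,0,222.65],None),
([-0.02,-0.11,0.41,2.48,-0.63,0.4,-0.48],[400.6,-119.1,172.4],[0.965,0.073,0.25,-0.03]),
([-0.4,-0.06,0.84,2.53,-0.97,0.33,-0.1],[415.9,-125.9,150.6],[0.96,0.068,0.271,-0.028])]
E
python3 - <<'E'
from kin import *
from workcell import r
s=r.get_state(); D.append((s['q'],s['ee_pos'],s['tool_rot']))
print(np.round(s['q'],4))
f=lambda P:np.concatenate([fk(q,P)[0]-x for q,x,_ in D])
S=least_squares(f,[350,400,0,400,0,250]); print(S.x.round(1),S.fun.round(1))
for q,x,o in D:
    R=fk(q,S.x)[1]; print(R.as_matrix().round(2).tolist()); 
    if o is not None: print((R.inv()*Ro.from_quat(o)).as_rotvec(degrees=True).round(1))
E
```

```text
[-1.0136 -0.1232  1.4355  2.5377 -1.0314  0.2362 -0.0067]
[ 803.2  892.6 -261.9  690.6   10.7  967.7] [ -5.1 -47.3   6.7  -3.5   3.5 -34.4   0.4  -6.    2.6   3.7  12.6  25.1]
[[-1.0, 0.0, 0.0], [0.0, 1.0, 0.0], [-0.0, 0.0, -1.0]]
[[-0.16, -0.86, 0.48], [-0.99, 0.13, -0.09], [0.02, -0.49, -0.87]]
[   8.7   -8.9 -104.3]
[[-0.15, -0.84, 0.52], [-0.99, 0.11, -0.09], [0.02, -0.53, -0.85]]
[   8.6   -8.7 -102.9]
[[-0.15, -0.82, 0.55], [-0.99, 0.12, -0.09], [0.01, -0.56, -0.83]]
[   8.1   -8.1 -103.3]
```

```bash
cat > fit.py <<'E'
from kin import *
import itertools
from workcell import r
s=r.get_state(); D.append(([-1.0136,-0.1232,1.4355,2.5377,-1.0314,0.2362,-0.0067],[438.6,-123.7,147.6],[0.954,0.069,0.291,-0.024]))
D[0]=(D[0][0],D[0][1],Ro.from_matrix([[0,1,0],[1,0,0],[0,0,-1]]).as_quat())
res=[]
for sg in itertools.product([1,-1],repeat=4):
    g=np.array([sg[0],1,sg[1],1,sg[2],1,sg[3]])
    def f(P):
        o=[]
        for q,x,t in D:
            X,R=fk(np.array(q)*g,P); o+=list(X-x); o+=list(200*((R*Ro.from_euler('z',P[6])).inv()*Ro.from_quat(t)).as_rotvec())
        return o
    for z in(1.57,-1.57):
        S=least_squares(f,[350,400,0,400,0,250,z]); res.append((S.cost,sg,S.x.round(2).tolist(),np.round(S.fun,1).reshape(-1,6)))
for x in sorted(res,key=lambda x:x[0])[:2]: print(x)
E
python3 fit.py
```

```text
(np.float64(1325.2180199128686), (-1, -1, -1, -1), [-22.43, 446.09, 134.69, 372.0, 73.5, 73.13, 1.57], array([[-4.5, 47.8,  1.8,  0.1,  0. , -0. ],
       [ 0.7,  6.9,  7.2,  0.2, -0.3,  0.4],
       [ 7.3,  3.7, -0.7, -0.8, -0.4, -0.3],
       [-7. , -7.3, -8.3, -0.1,  0.2, -0. ]]))
(np.float64(1325.218019912995), (-1, -1, -1, -1), [-22.43, 446.09, 134.69, 372.0, 73.5, 73.13, 1.57], array([[-4.5, 47.8,  1.8,  0.1,  0. , -0. ],
       [ 0.7,  6.9,  7.2,  0.2, -0.3,  0.4],
       [ 7.3,  3.7, -0.7, -0.8, -0.4, -0.3],
       [-7. , -7.3, -8.3, -0.1,  0.2, -0. ]]))
```

```bash
python3 - <<'E'
s=open('kin.py').read()
i=s.index('def fk');j=s.index('D=[(')
s=s[:i]+'''P0=[365,395,20,385,110,250,0,0,0]
def fk(q,P):
    d1,L1,a,L2,b,L3,c1,c2,c3=P; R=Ro.identity(); x=np.zeros(3); q=np.array(q)*[-1,1,-1,1,-1,1,-1]
    for ax,ang,t in zip('zyzyzyz',q,[(0,0,d1),(0,c1,0),(a,0,L1),(-a,c2,0),(0,0,L2),(b,c3,0),(0,0,L3)]):
        R=R*Ro.from_euler(ax,ang); x=x+R.apply(t)
    return x,R*Ro.from_euler('z',np.pi/2)
'''+s[j:]
open('kin.py','w').write(s)
E
python3 - <<'E'
from kin import *
D.append(([-1.0136,-0.1232,1.4355,2.5377,-1.0314,0.2362,-0.0067],[438.6,-123.7,147.6],[0.954,0.069,0.291,-0.024]))
p0=np.array(P0,float)
f=lambda P:np.concatenate([fk(q,P)[0]-x for q,x,_ in D]+[(P-p0)*.03])
S=least_squares(f,p0);print(S.x.round(1).tolist(),S.fun[:12].round(1))
E
```

```text
[267.3, 529.8, 6.9, 452.1, 8.0, 342.1, -28.1, -22.0, 2.2] [-0.5  0.3  0.6  0.2 -0.4  0.3 -0.4  0.8 -0.1  0.5 -0.7 -0.8]
```

```bash
cat >> kin.py <<'E'
P=[267.3,529.8,6.9,452.1,8.0,342.1,-28.1,-22.0,2.2]
def ik(x,R,seeds=30,m=0.03,q0=None):
    rng=np.random.default_rng(0); out=[]
    def f(q):
        X,T=fk(q,P); return np.r_[(X-x)/5,(T.inv()*R).as_rotvec()*40]
    for k in range(seeds):
        s=q0 if (q0 is not None and k==0) else rng.uniform(LO+m,HI-m)
        S=least_squares(f,np.clip(s,LO+m+.001,HI-m-.001),bounds=(LO+m,HI-m))
        if S.cost<.02: out.append(S.x)
    return out
E
python3 - <<'E'
from kin import *
def G(yaw,t): return Ro.from_euler('z',yaw,degrees=True)*Ro.from_euler('y',-t,degrees=True)*Ro.from_euler('x',180,degrees=True)
flip=Ro.from_euler('z',180,degrees=True)
for name,x,yaw,t in [('now',(438,-124,147),8,35),('pre',(469,-119,150),8,35),('grasp',(469,-119,39),8,35),('ins',(590,-155,39),0,35),('drag',(430,-120,39),0,35),('drag2',(400,-120,39),0,35),('drag3',(450,-80,39),0,35),('drag30',(400,-120,39),0,30)]:
  for fl in (0,1):
    s=ik(x,G(yaw,t)*(flip if fl else Ro.identity()),16)
    if s:
        s=np.array(s); print(name,fl,len(s),'q3',s[:,2].min().round(2),s[:,2].max().round(2),'best',s[np.argmin(abs(s[:,2]))].round(2))
    else: print(name,fl,'none')
E
```

```text
now 0 4 q3 -1.23 -1.2 best [ 1.57  0.18 -1.2   2.45 -0.99  0.17 -0.06]
now 1 none
pre 0 7 q3 -1.42 -0.96 best [ 1.27  0.17 -0.96  2.41 -1.    0.16 -0.12]
pre 1 4 q3 -1.44 -1.43 best [ 1.61  0.36 -1.43  2.39  0.74  0.16  1.3 ]
grasp 0 9 q3 -1.44 -0.96 best [ 1.14  0.55 -0.96  2.51  2.62  0.31  2.64]
grasp 1 10 q3 -1.35 -0.9 best [ 1.09  0.52 -0.9   2.51  2.74  0.29 -0.64]
ins 0 8 q3 -1.37 0.63 best [0.21 0.48 0.06 2.31 3.78 0.3  1.16]
ins 1 8 q3 -1.44 0.33 best [-0.01  0.5   0.33  2.32  3.99  0.39 -2.24]
drag 0 none
drag 1 none
drag2 0 none
drag2 1 none
drag3 0 none
drag3 1 none
drag30 0 none
drag30 1 none
```

```bash
cat >> kin.py <<'E'
def G(yaw,t,lat=0,fl=1):
    return Ro.from_euler('z',yaw,degrees=True)*Ro.from_euler('x',lat,degrees=True)*Ro.from_euler('y',-t,degrees=True)*Ro.from_euler('x',180,degrees=True)*Ro.from_euler('z',180*fl,degrees=True)
def sim(q,wps,verbose=True):
    "wps: (name,pos,Rot). local damped tracking with limits"
    q=np.array(q,float); m=.005
    for n,x,R in wps:
        X0,R0=fk(q,P); rv=(R*R0.inv()).as_rotvec(); N=int(max(np.linalg.norm(rv)/.05,np.linalg.norm(np.array(x)-X0)/15,1))+1
        for k in range(1,N+1):
            xt=X0+(np.array(x)-X0)*k/N; Rt=Ro.from_rotvec(rv*k/N)*R0
            for _ in range(4):
                X,T=fk(q,P); e=np.r_[(xt-X)/300,(Rt*T.inv()).as_rotvec()]
                J=np.zeros((6,7))
                for i in range(7):
                    d=q.copy(); d[i]+=1e-5; X2,T2=fk(d,P); J[:,i]=np.r_[(X2-X)/300,(T2*T.inv()).as_rotvec()]/1e-5
                J0=J.copy()
                for _ in range(4):
                    dq=J.T@np.linalg.solve(J@J.T+1e-4*np.eye(6),e); bad=((q+dq<LO+m)|(q+dq>HI-m))&(abs(J).sum(0)>0)
                    if not bad.any(): break
                    J[:,bad]=0
                q=np.clip(q+dq,LO+m,HI-m)
        X,T=fk(q,P)
        if verbose: print(n,q.round(2),'err',np.linalg.norm(X-x).round(1),np.degrees((T.inv()*R).magnitude()).round(1))
    return q
E
cat > s1.py <<'E'
from kin import *
q=[-1.0136,-0.1232,1.4355,2.5377,-1.0314,0.2362,-0.0067]
for L in (16,-16):
    print(L)
    sim(q,[('A',(480,-100,300),G(8,0,0,0)),('B1',(500,-100,300),G(53,0)*Ro.from_euler('z',90,degrees=True)),('B',(520,-100,300),G(8,0)),
     ('C1',(520,-100,180),G(8,5,L)),('C2',(520,-100,150),G(8,25,L)),('C3',(520,-100,130),G(8,42,L)),('C4',(500,-110,110),G(8,42,0)),('D',(440,-120,100),G(8,35)),('E',(469,-119,39),G(8,35))])
E
python3 s1.py
```

```text
16
A [-0.47  0.12  0.64  1.84 -0.07  1.21 -1.23] err 0.0 0.0
B1 [-0.26  0.15  0.42  1.79 -0.06  1.22  1.1 ] err 0.0 0.0
B [-0.18  0.19  0.33  1.74 -0.06  1.23  1.88] err 0.0 0.0
C1 [ 0.05  0.33  0.3   1.89 -0.45  1.03  2.29] err 0.0 0.0
C2 [ 0.23  0.25  0.18  2.18 -0.88  0.66  2.74] err 0.0 0.0
C3 [ 1.42  0.54 -1.13  2.3  -0.78  0.16  2.84] err 6.2 2.1
C4 [ 1.21  0.31 -0.92  2.33 -0.77  0.16  2.84] err 24.7 8.3
D [ 1.3   0.25 -0.96  2.43 -0.74  0.16  2.84] err 14.9 4.4
E [ 0.92  0.37 -0.61  2.35 -0.74  0.16  2.84] err 27.7 9.3
-16
A [-0.47  0.12  0.64  1.84 -0.07  1.21 -1.23] err 0.0 0.0
B1 [-0.26  0.15  0.42  1.79 -0.06  1.22  1.1 ] err 0.0 0.0
B [-0.18  0.19  0.33  1.74 -0.06  1.23  1.88] err 0.0 0.0
C1 [-0.36  0.22  0.33  2.03  0.28  0.8   1.49] err 0.0 0.0
C2 [-0.43  0.12  0.42  2.34  0.61  0.27  1.19] err 0.0 0.0
C3 [ 0.82  0.29 -0.88  2.52  2.45  0.46 -0.51] err 0.0 0.0
C4 [ 1.28  0.45 -1.12  2.49  2.81  0.25 -0.73] err 0.0 0.0
D [ 1.49  0.42 -1.29  2.51  1.99  0.15  0.1 ] err 0.0 0.0
E [ 1.33  0.74 -1.25  2.49  2.13  0.47  0.05] err 0.0 0.0
```

```bash
cat > s2.py <<'E'
from kin import *
q=[-1.0136,-0.1232,1.4355,2.5377,-1.0314,0.2362,-0.0067]
L=-16
for X in (520,545):
  sim(q,[('A',(480,-100,300),G(8,0,0,0)),('B1',(500,-100,300),G(53,0)*Ro.from_euler('z',90,degrees=True)),('B',(X,-100,300),G(8,0)),
     ('C1',(X,-100,200),G(8,5,L)),('C2',(X,-100,150),G(8,25,L)),('C2b',(X,-100,140),G(8,33,L)),('C3',(X,-100,130),G(8,42,L)),('C4',(X,-110,120),G(8,42,0)),('C5',(490,-115,120),G(8,35)),('D',(450,-121,100),G(8,35)),('E',(469,-119,39),G(8,35)),
     ('I0',(460,-170,44),G(0,35)),('I1',(585,-160,39),G(0,35)),('I2',(585,-117,39),G(0,35)),('I3',(525,-115,39),G(0,35)),('K',(445,-210,39),G(25,35))])
E
python3 s2.py
```

```text
A [-0.47  0.12  0.64  1.84 -0.07  1.21 -1.23] err 0.0 0.0
B1 [-0.26  0.15  0.42  1.79 -0.06  1.22  1.1 ] err 0.0 0.0
B [-0.18  0.19  0.33  1.74 -0.06  1.23  1.88] err 0.0 0.0
C1 [-0.36  0.2   0.32  2.01  0.28  0.85  1.5 ] err 0.0 0.0
C2 [-0.42  0.12  0.4   2.34  0.62  0.27  1.18] err 0.0 0.0
C2b [ 0.01  0.13 -0.05  2.44  1.8   0.18  0.01] err 0.0 0.0
C3 [ 0.76  0.27 -0.8   2.53  2.5   0.45 -0.57] err 0.0 0.0
C4 [ 1.22  0.42 -1.06  2.45  2.86  0.21 -0.82] err 0.0 0.0
C5 [ 1.36  0.41 -1.24  2.4   1.46  0.15  0.56] err 0.0 0.0
D [ 1.51  0.49 -1.35  2.48  1.79  0.22  0.31] err 0.0 0.0
E [ 1.37  0.81 -1.32  2.49  2.05  0.54  0.16] err 0.0 0.0
I0 [ 1.46  0.79 -1.32  2.48  2.03  0.55  0.12] err 0.0 0.0
I1 [ 1.18  0.85 -1.21  2.24  1.91  0.58  0.2 ] err 0.0 0.0
I2 [ 1.11  0.86 -1.24  2.28  1.94  0.67  0.09] err 0.0 0.0
I3 [ 1.2   0.84 -1.3   2.41  2.01  0.69  0.01] err 0.0 0.0
K [ 1.7   0.95 -1.34  2.28  1.13  0.41  1.66] err 0.0 0.0
A [-0.47  0.12  0.64  1.84 -0.07  1.21 -1.23] err 0.0 0.0
B1 [-0.26  0.15  0.42  1.79 -0.06  1.22  1.1 ] err 0.0 0.0
B [-0.17  0.23  0.32  1.68 -0.08  1.24  1.88] err 0.0 0.0
C1 [-0.35  0.24  0.33  1.95  0.25  0.86  1.53] err 0.0 0.0
C2 [-0.42  0.17  0.42  2.28  0.52  0.27  1.28] err 0.0 0.0
C2b [-0.07  0.17  0.04  2.39  1.75  0.17  0.06] err 0.0 0.0
C3 [ 0.39  0.24 -0.4   2.5   2.66  0.4  -0.77] err 0.0 0.0
C4 [ 1.01  0.37 -0.84  2.41  3.23  0.2  -1.22] err 0.0 0.0
C5 [ 0.8   0.22 -0.55  2.48  3.91  0.17 -1.94] err 6.4 2.1
D [ 0.97  0.23 -0.65  2.52  4.09  0.18 -2.04] err 0.0 0.0
E [ 0.76  0.42 -0.5   2.53  3.4   0.32 -1.34] err 0.0 0.0
I0 [ 0.81  0.4  -0.46  2.53  3.37  0.32 -1.38] err 0.0 0.0
I1 [ 0.55  0.49 -0.34  2.3   3.2   0.21 -1.34] err 0.0 0.0
I2 [ 0.38  0.47 -0.26  2.33  3.09  0.25 -1.34] err 0.0 0.0
I3 [ 0.45  0.42 -0.3   2.46  3.13  0.33 -1.35] err 0.0 0.0
K [ 1.22  0.53 -0.74  2.44  3.75  0.15 -1.23] err 22.7 7.8
```

Call:
arm_command --jaw '[1,1,1,1,1,1,1,1,1,1,1,1,1,1,1,1,1,1,1,1]' --travel '[[0.007,0.004,0.03],[0.007,0.004,0.03],[0.007,0.004,0.03],[0.007,0.004,0.03],[0.007,0.004,0.03],[0.006,0.004,0.002],[0,0,0],[0,0,0],[0,0,0],[0,0,0],[0,0,0],[0,0,0],[0,0,0],[0,0,0],[0,0,0],[0,0,0],[0,0,0],[0,0,0],[0,0,0],[0,0,0]]' --angular '[[-0.9,6.5,0],[-0.9,6.5,0],[-0.9,6.5,0],[-0.9,6.5,0],[-0.9,6.5,0],[0,0,0],[0,0,8.5],[0,0,8.5],[0,0,8.5],[0,0,8.5],[0,0,8.5],[0,0,8.5],[0,0,8.5],[0,0,8.5],[0,0,8.5],[0,0,8.5],[0,0,8.5],[0,0,8.5],[0,0,8.5],[0,0,8.5]]'

```text
time_s: 7.55
ee_pos: [474.9, -94.8, 236.4]
tool_rot: [0.441, 0.882, 0.045, -0.161]
contact_force: [0.0, -0.5, 0.5]
gripper_width: 88.1
finger_force: 0.0
```

```bash
cat > st.py <<'E'
from h import *; from kin import fk,P
import sys,json
s=r.get_state(); a=[float(v) for v in sys.argv[1:]] or [8,35,0]
from kin import G
c=Ro.from_quat(s['tool_rot']); rv=(G(a[0],a[1],a[2] if len(a)>2 else 0)*c.inv()).as_rotvec(degrees=True)
x=fk(s['q'],P)[0]
print('t',round(s['time_s'],2),'pos',s['ee_pos'].round(1),'q',np.round(s['q'],2),'turn',rv.round(1),'model err',(x-s['ee_pos']).round(1),'F',np.round(s['contact_force'],1),'w',round(s['gripper_width'],1))
open('log.jsonl','a').write(json.dumps([list(map(float,s['q'])),list(map(float,s['ee_pos']))])+'\n')
E
python3 st.py 8 0
```

```text
t 7.55 pos [474.9 -94.8 236.4] q [-0.2   0.39  0.56  1.72 -0.33  1.42  1.11] turn [ -4.1 -19.8  60.6] model err [ 5.  -2.6  3.2] F [ 0.  -0.5  0.5] w 88.1
```

Call:
arm_command --jaw '[1,1,1,1,1,1,1,1,1]' --travel '[[0.006,0,0.008],[0.006,0,0.008],[0.006,0,0.008],[0.006,0,0.008],[0.006,0,0.008],[0.006,0,0.008],[0.006,0,0.008],[0.003,0,0.008],[0,0,0]]' --angular '[[-0.5,-2.5,7.6],[-0.5,-2.5,7.6],[-0.5,-2.5,7.6],[-0.5,-2.5,7.6],[-0.5,-2.5,7.6],[-0.5,-2.5,7.6],[-0.5,-2.5,7.6],[-0.5,-2.5,7.6],[0,0,0]]'

```text
time_s: 8.45
ee_pos: [520.0, -94.5, 302.0]
tool_rot: [-0.071, 0.997, 0.002, 0.003]
contact_force: [0.9, 0.5, -0.3]
gripper_width: 88.0
finger_force: 0.0
```

```bash
python3 st.py 8 5 -16; python3 - <<'E'
from kin import *; import json
D.append(([-1.0136,-0.1232,1.4355,2.5377,-1.0314,0.2362,-0.0067],[438.6,-123.7,147.6],0))
for l in open('log.jsonl'): a=json.loads(l); D.append((a[0],a[1],0))
p0=np.array(P)
f=lambda P:np.concatenate([fk(q,P)[0]-x for q,x,_ in D]+[(P-p0)*.01])
S=least_squares(f,p0);print(S.x.round(1).tolist(),np.abs(S.fun[:-9]).max())
open('kin.py','a').write(f'P={S.x.round(1).tolist()}\n')
q=D[-1][0]
import kin; kin.P=S.x
X=520;L=-16
sim(q,[('C1',(X,-100,200),G(8,5,L)),('C2',(X,-100,150),G(8,25,L)),('C2b',(X,-100,140),G(8,33,L)),('C3',(X,-100,130),G(8,42,L)),('C4',(X,-110,120),G(8,42,0)),('C5',(490,-115,120),G(8,35)),('D',(450,-121,100),G(8,35)),('E',(469,-119,39),G(8,35)),
     ('I0',(460,-170,44),G(0,35)),('I1',(585,-160,39),G(0,35)),('I2',(585,-117,39),G(0,35)),('I3',(525,-115,39),G(0,35)),('K',(445,-210,39),G(25,35))])
E
```

```text
t 8.45 pos [520.  -94.5 302. ] q [-0.24  0.18  0.39  1.74 -0.08  1.23  1.88] turn [-15.4  -6.8   0.5] model err [-0.3  0.7  2.2] F [ 0.9  0.5 -0.3] w 88.0
[285.6, 534.9, -2.5, 455.8, 0.4, 359.6, -30.3, -21.0, 2.9] 1.1598215477422968
C1 [-0.41  0.2   0.37  2.01  0.26  0.85  1.51] err 0.0 0.0
C2 [-0.47  0.13  0.46  2.34  0.6   0.26  1.2 ] err 0.0 0.0
C2b [-0.06  0.14  0.04  2.43  1.82  0.17 -0.  ] err 0.0 0.0
C3 [ 0.35  0.22 -0.35  2.53  2.72  0.41 -0.83] err 0.0 0.0
C4 [ 1.01  0.34 -0.8   2.44  3.43  0.22 -1.41] err 0.0 0.0
C5 [ 0.98  0.29 -0.76  2.46  3.45  0.15 -1.46] err 8.8 3.0
D [ 1.02  0.26 -0.71  2.5   4.02  0.15 -1.97] err 0.0 0.0
E [ 0.59  0.41 -0.3   2.52  3.6   0.35 -1.56] err 0.0 0.0
I0 [ 0.64  0.39 -0.26  2.51  3.57  0.34 -1.59] err 0.0 0.0
I1 [ 0.45  0.49 -0.22  2.28  3.43  0.22 -1.58] err 0.0 0.0
I2 [ 0.27  0.47 -0.13  2.32  3.3   0.25 -1.57] err 0.0 0.0
I3 [ 0.3   0.43 -0.13  2.45  3.32  0.33 -1.56] err 0.0 0.0
K [ 1.24  0.58 -0.67  2.41  4.08  0.22 -1.41] err 18.4 6.4
```

Call:
arm_command --jaw '[1,1,1,1,1,1,1,1,1,1]' --travel '[[0,-0.001,-0.025],[0,-0.001,-0.025],[0,-0.001,-0.025],[0,-0.001,-0.025],[0,0,-0.01],[0,0,-0.01],[0,0,-0.01],[0,0,-0.01],[0,0,-0.01],[0,0,0]]' --angular '[[-3.9,-1.7,0.1],[-3.9,-1.7,0.1],[-3.9,-1.7,0.1],[-3.9,-1.7,0.1],[0.54,-3.8,1.1],[0.54,-3.8,1.1],[0.54,-3.8,1.1],[0.54,-3.8,1.1],[0.54,-3.8,1.1],[0,0,0]]'

```text
time_s: 9.45
ee_pos: [516.6, -99.0, 148.6]
tool_rot: [-0.094, 0.963, -0.123, 0.219]
contact_force: [0.4, 0.3, -0.4]
gripper_width: 87.9
finger_force: 0.0
```

```bash
python3 st.py 8 33 -16
```

```text
t 9.45 pos [516.6 -99.  148.6] q [-0.49  0.13  0.47  2.35  0.63  0.26  1.15] turn [ 1.2 -8.1  2.8] model err [-3.3 -1.2 -2.7] F [ 0.4  0.3 -0.4] w 87.9
```

Call:
arm_command --jaw '[1,1,1,1,1,1,1,1,1,1,1,1]' --travel '[[0,0,-0.001],[0,0,-0.001],[0,0,-0.001],[0,0,-0.001],[0,0,-0.001],[0,0,-0.001],[0,0,-0.002],[0,0,-0.002],[0,0,-0.002],[0,0,-0.002],[0,0,0],[0,0,0]]' --angular '[[0.2,-1.35,0.45],[0.2,-1.35,0.45],[0.2,-1.35,0.45],[0.2,-1.35,0.45],[0.2,-1.35,0.45],[0.2,-1.35,0.45],[0.2,-2,0.55],[0.2,-2,0.55],[0.2,-2,0.55],[0.2,-2,0.55],[0,0,0],[0,0,0]]'

```text
time_s: 10.65
ee_pos: [519.9, -105.6, 140.7]
tool_rot: [-0.107, 0.932, -0.121, 0.325]
contact_force: [0.1, -0.1, -0.0]
gripper_width: 88.0
finger_force: 0.0
```

```bash
python3 st.py 8 42 0
```

```text
t 10.65 pos [ 519.9 -105.6  140.7] q [ 0.02  0.15 -0.01  2.5   2.47  0.25 -0.62] turn [17.6 -2.3  1.5] model err [-4.2 -6.1 -2. ] F [ 0.1 -0.1 -0. ] w 88.0
```

```bash
cat > refit.py <<'E'
from kin import *; import json, kin
D.append(([-1.0136,-0.1232,1.4355,2.5377,-1.0314,0.2362,-0.0067],[438.6,-123.7,147.6],0))
for l in open('log.jsonl'): a=json.loads(l); D.append((a[0],a[1],0))
p0=np.array(P)
f=lambda P:np.concatenate([fk(q,P)[0]-x for q,x,_ in D]+[(P-p0)*.005])
S=least_squares(f,p0); kin.P=S.x; print(S.x.round(1).tolist(),np.abs(S.fun[:-9]).max().round(1)); q=D[-1][0]
E
python3 - <<'E'
from refit import *
rest=[('E',(469,-119,39),G(8,35)),('I0',(460,-170,44),G(0,35)),('I1',(585,-160,39),G(0,35)),('I2',(585,-117,39),G(0,35)),('I3',(525,-115,39),G(0,35)),('K',(445,-210,39),G(25,35))]
sim(q,[('C4',(520,-110,100),G(8,40,0)),('C5',(480,-115,100),G(8,38)),('D',(455,-121,85),G(8,36))]+rest);print()
sim(q,[('C4',(510,-110,80),G(8,38,-8)),('C5',(470,-119,70),G(8,35)),]+rest)
E
```

```text
[282.3, 533.6, 0.4, 451.9, 0.2, 358.2, -29.7, -18.5, -0.4] 1.1
C4 [ 0.92  0.37 -0.7   2.43  3.42  0.23 -1.4 ] err 0.0 0.0
C5 [ 1.07  0.34 -0.8   2.48  3.5   0.18 -1.44] err 0.0 0.0
D [ 1.09  0.34 -0.79  2.51  3.52  0.18 -1.43] err 0.0 0.0
E [ 0.81  0.44 -0.53  2.51  3.38  0.3  -1.29] err 0.0 0.0
I0 [ 0.86  0.42 -0.5   2.5   3.35  0.3  -1.32] err 0.0 0.0
I1 [ 0.58  0.51 -0.36  2.28  3.17  0.2  -1.29] err 0.0 0.0
I2 [ 0.42  0.49 -0.29  2.31  3.07  0.24 -1.29] err 0.0 0.0
I3 [ 0.49  0.44 -0.34  2.44  3.11  0.32 -1.31] err 0.0 0.0
K [ 1.28  0.59 -0.7   2.41  4.07  0.2  -1.38] err 18.4 6.4

C4 [ 0.5   0.33 -0.36  2.51  3.1   0.35 -1.14] err 0.0 0.0
C5 [ 0.93  0.37 -0.66  2.49  3.45  0.2  -1.38] err 0.0 0.0
E [ 0.81  0.44 -0.53  2.51  3.39  0.31 -1.3 ] err 0.0 0.0
I0 [ 0.86  0.42 -0.49  2.5   3.36  0.3  -1.33] err 0.0 0.0
I1 [ 0.58  0.51 -0.36  2.28  3.18  0.2  -1.3 ] err 0.0 0.0
I2 [ 0.42  0.49 -0.29  2.31  3.08  0.24 -1.3 ] err 0.0 0.0
I3 [ 0.49  0.44 -0.33  2.44  3.12  0.32 -1.32] err 0.0 0.0
K [ 1.23  0.55 -0.74  2.41  3.77  0.14 -1.22] err 22.5 7.9
```

Call:
arm_command --jaw '[1,1,1,1,1,1,1,1,1,1,1]' --travel '[[0,-0.001,-0.007],[0,-0.001,-0.007],[0,-0.001,-0.007],[0,-0.001,-0.007],[0,0,-0.007],[0,0,-0.007],[-0.014,-0.002,0],[-0.013,-0.002,0],[-0.013,-0.002,0],[0,0,0],[0,0,0]]' --angular '[[2.9,0,0.25],[2.9,0,0.25],[2.9,0,0.25],[2.9,0,0.25],[2.9,0,0.25],[2.9,0,0.25],[0,1,0],[0,1,0],[0,1,0],[0,0,0],[0,0,0]]'

```text
time_s: 11.75
ee_pos: [480.6, -113.9, 99.6]
tool_rot: [-0.071, 0.946, 0.025, 0.315]
contact_force: [0.3, -0.0, 0.3]
gripper_width: 87.7
finger_force: 0.0
```

```bash
python3 st.py 8 35 0;python3 - <<'E'
from h import *
p=optics.capture('wrist'); save(p,'wrist3')
for n in ['hook_heel','hook_grip','hook_foot','bearing_center']:
        print(n,[(round(d['score'],2),np.round(d['centre'],1).tolist(),proj(p,d['centre'])) for d in optics.pinpoint(p,n)])
E
```

```text
t 11.75 pos [ 480.6 -113.9   99.6] q [ 1.07  0.34 -0.82  2.46  3.55  0.14 -1.48] turn [-0.4  1.8 -0.6] model err [-3.4 -4.4 -1.4] F [ 0.3 -0.   0.3] w 87.7
hook_heel [(0.65, [495.9, -113.4, 3.4], [315, 154])]
hook_grip [(0.66, [460.9, -118.3, 51.8], [315, 167])]
hook_foot [(0.59, [603.8, -72.9, 1.8], [335, 220])]
bearing_center [(0.75, [695.1, -76.1, 11.9], [321, 259])]
```

Call:
arm_command --jaw '[1,1,1,1,1,1,1]' --travel '[[-0.008,-0.001,-0.01],[-0.006,-0.001,-0.01],[0,-0.001,-0.01],[0,-0.001,-0.01],[0.001,0,-0.01],[0.001,0,-0.01],[0,0,0]]' --angular '[[0,0.6,-0.2],[0,0.6,-0.2],[-0.4,0.6,-0.2],[0,0,0],[0,0,0],[0,0,0],[0,0,0]]'

```text
time_s: 12.7
ee_pos: [467.1, -116.6, 38.0]
tool_rot: [-0.067, 0.952, 0.022, 0.298]
contact_force: [0.4, -0.4, 0.7]
gripper_width: 87.5
finger_force: 0.0
```

```bash
python3 st.py 8 35 0
```

```text
t 12.7 pos [ 467.1 -116.6   38. ] q [ 0.79  0.44 -0.51  2.51  3.4   0.31 -1.32] turn [-0.1 -0.2 -0.1] model err [-4.3 -4.6 -1.1] F [ 0.4 -0.4  0.7] w 87.5
```

Call:
arm_command --jaw '[0,0,0,0,0,0,0,0]' --travel '[[0,-0.001,0],[0,0,0],[0,0,0],[0,0,0],[0,0,0],[0,0,0],[0,0,0],[0,0,0]]' --angular '[[0,0,0],[0,0,0],[0,0,0],[0,0,0],[0,0,0],[0,0,0],[0,0,0],[0,0,0]]' --squeeze 55

```text
time_s: 13.5
ee_pos: [467.2, -118.2, 39.1]
tool_rot: [-0.067, 0.952, 0.021, 0.299]
contact_force: [-0.4, 0.6, -0.8]
gripper_width: 27.0
finger_force: 0.0
```

```bash
python3 st.py 0 35 0
```

```text
t 13.5 pos [ 467.2 -118.2   39.1] q [ 0.8   0.44 -0.51  2.51  3.41  0.31 -1.33] turn [-0.  -0.1 -8.1] model err [-4.3 -4.6 -1.1] F [-0.4  0.6 -0.8] w 27.0
```

Call:
arm_command --jaw '[0,0,0,0,0,0]' --travel '[[0,0,0],[0,0,0],[0,0,0],[0,0,0],[0,0,0.003],[0,0,0]]' --angular '[[0,0,0],[0,0,0],[0,0,0],[0,0,0],[0,0,0],[0,0,0]]'

```text
time_s: 14.1
ee_pos: [467.0, -118.2, 42.2]
tool_rot: [-0.067, 0.952, 0.021, 0.299]
contact_force: [0.4, 0.1, -1.6]
gripper_width: 17.9
finger_force: 55.0
```

```bash
python3 st.py 0 35 0; python3 - <<'E'
from h import *
for c in ['wrist','scene','side']:
    p=optics.capture(c)
    for n in ['hook_heel','hook_foot','bearing_center']:
        print(c,n,[(round(d['score'],2),np.round(d['centre'],1).tolist()) for d in optics.pinpoint(p,n)])
E
```

```text
t 14.1 pos [ 467.  -118.2   42.2] q [ 0.81  0.43 -0.53  2.51  3.42  0.3  -1.33] turn [-0.  -0.1 -8.1] model err [-4.2 -4.6 -1.1] F [ 0.4  0.1 -1.6] w 17.9
wrist hook_heel [(0.7, [497.4, -112.5, 3.3])]
wrist hook_foot []
wrist bearing_center [(0.46, [679.3, -352.7, -2.8])]
scene hook_heel [(0.77, [493.8, -117.0, 0.7]), (0.69, [246.0, -268.6, -1.0])]
scene hook_foot [(0.7, [307.6, -165.4, 3.3]), (0.53, [601.1, -76.7, 8.7]), (0.45, [578.6, -9.2, 135.3])]
scene bearing_center [(0.65, [695.7, -78.6, 19.2]), (0.16, [458.4, -118.4, 55.4])]
side hook_heel [(0.64, [250.4, -270.4, -2.9]), (0.56, [494.5, -112.5, 4.4])]
side hook_foot [(0.9, [304.4, -167.6, 7.3])]
side bearing_center [(0.69, [691.5, -73.8, 8.6])]
```

```bash
python3 - <<'E'
from refit import *
a=sim(q,[('I0',(470,-158,43),G(-2,38)),('I1',(581,-158,40),G(-2,38)),('I2',(581,-112,40),G(-2,38)),('I3',(525,-106,40),G(-2,38)),('I4',(500,-120,40),G(5,38))])
for nm,w in [('a',(470,-180,40,20)),('b',(455,-200,40,20)),('c',(460,-150,40,12)),('d',(440,-120,40,0))]: sim(a,[(nm,w[:3],G(w[3],38))])
E
```

```text
[283.0, 533.4, 0.4, 452.1, 0.2, 358.4, -29.6, -18.5, -0.5] 1.2
I0 [ 0.97  0.5  -0.69  2.53  3.    0.42 -1.01] err 0.0 0.0
I1 [ 0.74  0.55 -0.56  2.32  2.84  0.32 -0.94] err 0.0 0.0
I2 [ 0.6   0.54 -0.53  2.35  2.73  0.38 -0.95] err 0.0 0.0
I3 [ 0.67  0.5  -0.6   2.47  2.78  0.45 -1.  ] err 0.0 0.0
I4 [ 0.89  0.52 -0.68  2.48  3.04  0.38 -0.99] err 0.0 0.0
a [ 1.36  0.68 -0.9   2.41  3.38  0.16 -0.78] err 8.7 3.1
b [ 1.28  0.59 -0.71  2.41  4.11  0.23 -1.5 ] err 8.8 3.1
c [ 1.23  0.57 -0.83  2.48  3.33  0.24 -0.97] err 0.0 0.0
d [ 1.29  0.65 -1.13  2.52  2.33  0.43 -0.27] err 16.5 3.5
```

Call:
arm_command --jaw '[0,0,0,0,0,0]' --travel '[[0,-0.008,0.001],[0,-0.008,0],[0,-0.008,0],[0,-0.008,0],[0,-0.008,0],[0,0,0]]' --angular '[[0,0,-2],[0,0,-2],[0,0,-2],[0,0,-2],[0,0,-2],[0,0,0]]'

```text
time_s: 15.3
ee_pos: [467.3, -158.9, 43.2]
tool_rot: [0.017, 0.954, -0.005, 0.3]
contact_force: [-0.6, -0.0, -2.3]
gripper_width: 18.1
finger_force: 55.0
```

```bash
python3 st.py -2 38 0
```

```text
t 15.3 pos [ 467.3 -158.9   43.2] q [ 0.73  0.41 -0.42  2.51  3.26  0.33 -1.34] turn [-0.1 -3.1  0.1] model err [-4.8 -4.7 -1. ] F [-0.6 -0.  -2.3] w 18.1
```

Call:
arm_command --jaw '[0,0,0,0,0,0,0,0,0,0,0]' --travel '[[0.01,0,0],[0.015,0,-0.001],[0.015,0,-0.001],[0.015,0,-0.001],[0.015,0,0],[0.015,0,0],[0.01,0,0],[0.008,0,0],[0.006,0,0],[0,0,0],[0,0,0]]' --angular '[[0,-1,0],[0,-1,0],[0,-1.1,0],[0,0,0],[0,0,0],[0,0,0],[0,0,0],[0,0,0],[0,0,0],[0,0,0],[0,0,0]]'

```text
time_s: 16.4
ee_pos: [575.7, -158.1, 39.9]
tool_rot: [0.016, 0.945, -0.004, 0.325]
contact_force: [-0.5, -0.9, -2.2]
gripper_width: 17.3
finger_force: 55.0
```

```bash
python3 st.py -2 38 0; python3 - <<'E'
from h import *
ims=[]
for c in ['scene','side']:
    p=optics.capture(c)
    for n in ['hook_foot','hook_heel','bearing_center','rack_lamp']:
        print(c,n,[(round(d['score'],2),np.round(d['centre'],1).tolist(),proj(p,d['centre'])) for d in optics.pinpoint(p,n)][:3])
    u,v=proj(p,[660,-110,30]); ims.append(cv2.resize(p['frame'][v-45:v+45,u-60:u+60,::-1],(400,300),interpolation=cv2.INTER_CUBIC))
p=optics.capture('wrist');ims.append(cv2.resize(p['frame'][:,:,::-1],(400,300)));ims.append(0*ims[-1])
cv2.imwrite('pics/ins.png',np.vstack([np.hstack(ims[:2]),np.hstack(ims[2:])]))
E
```

```text
t 16.4 pos [ 575.7 -158.1   39.9] q [ 0.58  0.51 -0.36  2.34  3.16  0.32 -1.3 ] turn [-0.1 -0.  -0.1] model err [-4.2 -5.2 -1.1] F [-0.5 -0.9 -2.2] w 17.3
scene hook_foot [(0.71, [304.3, -168.3, 1.8], [251, 206]), (0.63, [717.4, -139.2, 15.9], [333, 297])]
scene hook_heel [(0.65, [247.5, -268.9, 1.1], [215, 210]), (0.49, [606.8, -162.8, -4.0], [304, 275])]
scene bearing_center [(0.81, [693.8, -77.4, 18.2], [346, 279])]
scene rack_lamp []
side hook_foot [(0.78, [305.1, -165.6, 5.7], [249, 243]), (0.52, [722.0, -141.3, 9.6], [381, 265])]
side hook_heel [(0.79, [249.3, -266.7, -4.4], [221, 265]), (0.65, [606.3, -154.9, 4.3], [343, 262]), (0.3, [655.3, 359.3, 3.0], [387, 165])]
side bearing_center [(0.52, [687.7, -74.2, 12.1], [374, 247]), (0.26, [566.8, -161.2, 55.1], [330, 249])]
side rack_lamp [(0.91, [576.6, -7.2, 131.8], [347, 198])]
```

View pics/ins.png

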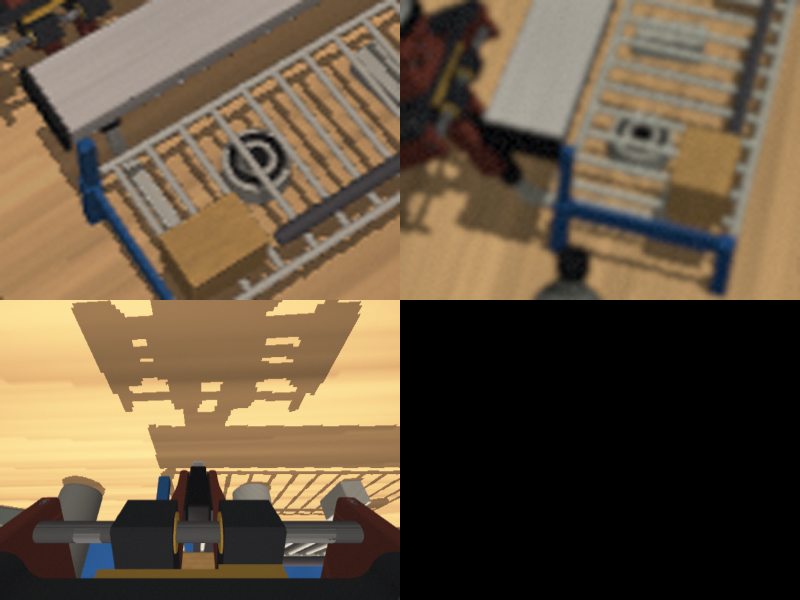

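The picture shows the blade under the grate, right of the bearing (scene crop (155,195) vs the ring at (255,160)), with the foot hidden by the wooden block and the hand clear of the lamp bar. Its foot is barely at the bearing's rear, so I'll go 8 mm deeper, then move left.

Call:
arm_command --jaw '[0,0,0,0,0,0,0,0,0,0]' --travel '[[0.004,0,0],[0.004,0,0],[0,0,0],[0,0.009,0],[0,0.009,0],[0,0.009,0],[0,0.008,0],[0,0.006,0],[0,0.003,0],[0,0,0]]' --angular '[[0,0,0],[0,0,0],[0,0,0],[0,0,0],[0,0,0],[0,0,0],[0,0,0],[0,0,0],[0,0,0],[0,0,0]]'

```text
time_s: 17.95
ee_pos: [584.2, -113.6, 40.1]
tool_rot: [0.016, 0.945, -0.004, 0.326]
contact_force: [0.4, 0.8, -0.9]
gripper_width: 17.5
finger_force: 55.0
```

```bash
python3 st.py -2 38 0; python3 - <<'E'
from h import *
for c in ['scene','side']:
    p=optics.capture(c)
    for n in ['hook_foot','hook_heel','bearing_center']:
        print(c,n,[(round(d['score'],2),np.round(d['centre'],1).tolist()) for d in optics.pinpoint(p,n)][:3])
E
```

```text
t 17.95 pos [ 584.2 -113.6   40.1] q [ 0.42  0.5  -0.3   2.36  3.02  0.35 -1.28] turn [-0.1  0.  -0.1] model err [-4.  -5.7 -1. ] F [ 0.4  0.8 -0.9] w 17.5
scene hook_foot [(0.89, [306.9, -163.7, 7.0]), (0.21, [413.4, 357.6, 0.0])]
scene hook_heel [(0.85, [247.0, -268.1, -0.2]), (0.56, [655.1, 360.4, 2.5]), (0.52, [613.2, -116.5, -2.2])]
scene bearing_center [(0.85, [693.3, -78.3, 16.5])]
side hook_foot [(0.74, [306.3, -168.3, 4.3]), (0.52, [731.9, -95.7, 11.5])]
side hook_heel [(0.7, [611.7, -109.0, 3.4]), (0.65, [252.8, -267.0, -1.8])]
side bearing_center [(0.46, [688.0, -78.4, 12.0])]
```

Call:
arm_command --jaw '[0,0,0,0,0,0,0,0,0,0,0,0]' --travel '[[-0.003,0.001,-0.001],[-0.004,0.001,0],[-0.005,0.001,0],[-0.006,0.001,0],[-0.008,0.001,0],[-0.008,0.001,0],[-0.008,0.001,0],[-0.008,0.001,0],[-0.008,0.001,0],[-0.006,0.001,0],[-0.003,0,0],[0,0,0]]' --angular '[[0,0,0],[0,0,0],[0,0,0],[0,0,0],[0,0,0],[0,0,0],[0,0,0],[0,0,0],[0,0,0],[0,0,0],[0,0,0],[0,0,0]]'

```text
time_s: 19.55
ee_pos: [516.7, -104.2, 39.0]
tool_rot: [0.016, 0.945, -0.004, 0.325]
contact_force: [1.4, 0.2, -2.3]
gripper_width: 17.9
finger_force: 55.0
```

```bash
python3 st.py -2 35 0; cat > look.py <<'E'
from h import *
import sys
for c in ['scene','side']:
    p=optics.capture(c)
    for n in sys.argv[1:]:
        print(c,n,[(round(d['score'],2),np.round(d['centre'],1).tolist()) for d in optics.pinpoint(p,n)][:3])
E
python3 look.py hook_foot hook_heel bearing_center
python3 - <<'E'
from refit import *
for w in [(470,-110,40,-2,30),(470,-130,42,8,30),(450,-140,42,8,30),(450,-140,42,8,25),(430,-130,42,0,25),(430,-130,42,0,22),(450,-180,42,20,25)]: sim(q,[('m',(520,-106,40),G(-2,35)),(w,w[:3],G(w[3],w[4]))])
E
```

```text
t 19.55 pos [ 516.7 -104.2   39. ] q [ 0.46  0.46 -0.34  2.5   3.04  0.46 -1.3 ] turn [-0.   3.  -0.1] model err [-4.5 -5.6 -0.9] F [ 1.4  0.2 -2.3] w 17.9
scene hook_foot [(0.56, [656.7, -87.4, 15.4])]
scene hook_heel [(0.62, [247.5, -271.3, 0.9]), (0.53, [547.6, -108.4, -4.4]), (0.26, [692.6, 68.7, 18.0])]
scene bearing_center [(0.84, [634.1, -69.7, 18.4]), (0.53, [411.8, 361.7, -2.1])]
side hook_foot [(0.83, [306.0, -169.8, 4.3]), (0.65, [664.4, -85.4, 8.5]), (0.54, [630.7, -69.4, 10.4])]
side hook_heel [(0.93, [246.5, -270.2, -2.3]), (0.49, [550.3, -101.8, 3.2]), (0.25, [506.2, -104.8, 52.0])]
side bearing_center [(0.61, [631.2, -68.3, 14.4])]
[283.1, 533.4, 0.3, 452.1, 0.2, 358.5, -29.6, -18.4, -0.5] 1.2
m [ 0.43  0.43 -0.31  2.46  3.01  0.34 -1.29] err 0.0 0.0
(470, -110, 40, -2, 30) [ 0.46  0.36 -0.31  2.5   3.02  0.22 -1.28] err 0.0 0.0
m [ 0.43  0.43 -0.31  2.46  3.01  0.34 -1.29] err 0.0 0.0
(470, -130, 42, 8, 30) [ 0.47  0.36 -0.15  2.46  4.04  0.23 -2.01] err 0.0 0.0
m [ 0.43  0.43 -0.31  2.46  3.01  0.34 -1.29] err 0.0 0.0
(450, -140, 42, 8, 30) [ 0.73  0.37 -0.38  2.47  3.89  0.18 -1.8 ] err 0.0 0.0
m [ 0.43  0.43 -0.31  2.46  3.01  0.34 -1.29] err 0.0 0.0
(450, -140, 42, 8, 25) [ 0.4   0.35 -0.08  2.48  4.04  0.21 -2.02] err 8.1 2.7
m [ 0.43  0.43 -0.31  2.46  3.01  0.34 -1.29] err 0.0 0.0
(430, -130, 42, 0, 25) [ 0.27  0.29  0.02  2.51  4.1   0.15 -2.27] err 0.0 0.0
m [ 0.43  0.43 -0.31  2.46  3.01  0.34 -1.29] err 0.0 0.0
(430, -130, 42, 0, 22) [ 0.14  0.31  0.14  2.52  4.07  0.16 -2.26] err 7.1 2.3
m [ 0.43  0.43 -0.31  2.46  3.01  0.34 -1.29] err 0.0 0.0
(450, -180, 42, 20, 25) [ 0.71  0.42 -0.27  2.46  4.03  0.24 -1.68] err 21.0 7.2
```

```bash
python3 - <<'E'
from refit import *
from math import *
def tcp(bx,by,yaw,t):
    # nested bearing -> TCP
    c,s=cos(radians(yaw)),sin(radians(yaw)); d=85+47.7*sin(radians(t))
    z=47.7*cos(radians(t))+max(0,130*sin(radians(35-t)))+1
    return (bx-(c*d-s*37), by-(s*d+c*37), z)
for t in (35,30):
  for yaw in (-60,-40,-25,-12,0,12):
    for by in (-90,-40,10):
        w=tcp(530,by,yaw,t)
        mid=tcp(580,(by-69)/2,yaw/2,t)
        a=sim(q,[('m',mid,G(yaw/2,t)),('e',w,G(yaw,t))],False)
        X,T=fk(a,kin.P); e=np.linalg.norm(X-w)
        if e<4: print(t,yaw,by,np.round(w),e.round(1),a.round(2))
E
```

```text
[283.1, 533.4, 0.3, 452.1, 0.2, 358.5, -29.6, -18.4, -0.5] 1.2
35 -60 -90 [442. -11.  40.] 0.0 [ 0.21  0.68 -0.98  2.32  1.33  1.22 -1.22]
35 -60 -40 [442.  39.  40.] 0.0 [ 0.12  0.72 -1.01  2.27  1.28  1.29 -1.26]
35 -60 10 [442.  89.  40.] 0.0 [ 0.02  0.76 -1.02  2.2   1.23  1.35 -1.29]
35 -40 -90 [420. -46.  40.] 0.9 [ 0.63  0.96 -1.44  2.53  1.64  1.52 -1.02]
35 -40 -40 [420.   4.  40.] 0.0 [ 0.46  0.98 -1.43  2.49  1.58  1.57 -1.12]
35 -40 10 [420.  54.  40.] 0.0 [ 0.3   0.97 -1.4   2.44  1.52  1.58 -1.19]
35 12 -90 [ 428. -150.   40.] 0.0 [ 1.12  0.47 -0.67  2.51  3.74  0.24 -1.4 ]
30 -60 -90 [444. -14.  54.] 0.0 [-0.54  0.38  0.04  2.36  0.97  0.63 -0.84]
30 -60 -40 [444.  36.  54.] 0.0 [-0.46  0.41 -0.18  2.3   0.95  0.76 -0.92]
30 -60 10 [444.  86.  54.] 0.0 [-0.52  0.44 -0.23  2.23  0.89  0.83 -0.95]
30 -40 -90 [423. -48.  54.] 0.0 [-0.03  0.31 -0.4   2.52  1.47  0.59 -0.91]
30 -40 -40 [423.   2.  54.] 0.0 [-0.3   0.32 -0.28  2.5   1.34  0.6  -0.92]
30 -40 10 [423.  52.  54.] 0.0 [-0.4   0.34 -0.32  2.45  1.22  0.67 -0.93]
30 -25 10 [416.  22.  54.] 0.0 [ 0.56  0.65 -1.32  2.53  1.58  1.07 -0.82]
30 0 -90 [ 421. -127.   54.] 0.0 [ 1.36  0.58 -1.24  2.53  1.95  0.41  0.03]
30 12 -90 [ 431. -149.   54.] 3.1 [ 0.92  0.36 -0.51  2.48  4.15  0.17 -1.93]
30 12 -40 [431. -99.  54.] 0.0 [ 0.78  0.32 -0.51  2.52  3.83  0.16 -1.74]
30 12 10 [431. -49.  54.] 0.5 [ 1.31  0.78 -1.45  2.53  1.79  0.61  0.27]
```

```bash
cat > s3.py <<'E'
from refit import *
from math import *
def tcp(bx,by,yaw,t):
    c,s=cos(radians(yaw)),sin(radians(yaw)); d=85+47.7*sin(radians(t))
    z=47.7*cos(radians(t))+max(0,130*sin(radians(35-t)))+1
    return (bx-(c*d-s*37), by-(s*d+c*37), z)
if __name__=='__main__':
  for t in (35,33,31):
   for Y in (8,12,16):
    for by in (-60,-75):
        print(t,Y,by); w=[tcp(600,by,Y/2,35),tcp(570,by,Y,t),tcp(545,by,Y,t),tcp(530,by,Y,t)]; print(np.round(w).tolist())
        sim(q,[(' a',w[0],G(Y/2,35)),(' b',w[1],G(Y,t)),(' c',w[2],G(Y,t)),(' e',w[3],G(Y,t))])
E
python3 s3.py
```

```text
[283.1, 533.4, 0.3, 452.1, 0.2, 358.5, -29.6, -18.4, -0.5] 1.2
35 8 -60
[[490.0, -105.0, 40.0], [464.0, -112.0, 40.0], [439.0, -112.0, 40.0], [424.0, -112.0, 40.0]]
 a [ 0.6   0.42 -0.41  2.5   3.22  0.34 -1.32] err 0.0 0.0
 b [ 0.77  0.43 -0.5   2.53  3.4   0.32 -1.34] err 0.0 0.0
 c [ 1.44  0.83 -1.34  2.53  2.06  0.54  0.19] err 2.6 0.6
 e [ 1.48  0.81 -1.34  2.53  2.01  0.49  0.25] err 8.0 1.8
35 8 -75
[[490.0, -120.0, 40.0], [464.0, -127.0, 40.0], [439.0, -127.0, 40.0], [424.0, -127.0, 40.0]]
 a [ 0.66  0.43 -0.43  2.49  3.28  0.32 -1.33] err 0.0 0.0
 b [ 0.84  0.44 -0.52  2.51  3.46  0.3  -1.35] err 0.0 0.0
 c [ 1.29  0.59 -1.02  2.53  2.61  0.31 -0.39] err 0.0 0.0
 e [ 1.57  0.96 -1.45  2.53  1.93  0.63  0.41] err 3.3 0.7
35 12 -60
[[492.0, -109.0, 40.0], [468.0, -120.0, 40.0], [443.0, -120.0, 40.0], [428.0, -120.0, 40.0]]
 a [ 0.66  0.43 -0.44  2.49  3.3   0.31 -1.33] err 0.0 0.0
 b [ 0.9   0.46 -0.58  2.49  3.55  0.26 -1.35] err 0.0 0.0
 c [ 0.95  0.44 -0.6   2.53  3.58  0.29 -1.35] err 0.0 0.0
 e [ 1.44  0.7  -1.19  2.53  2.27  0.33  0.07] err 0.5 0.2
35 12 -75
[[492.0, -12
[... 4358 characters left out ...]
.17 -1.86] err 0.0 0.0
31 16 -60
[[494.0, -112.0, 40.0], [475.0, -126.0, 51.0], [450.0, -126.0, 51.0], [435.0, -126.0, 51.0]]
 a [ 0.72  0.45 -0.48  2.47  3.37  0.29 -1.33] err 0.0 0.0
 b [ 0.75  0.4  -0.42  2.43  4.11  0.2  -1.9 ] err 4.0 1.4
 c [ 0.95  0.4  -0.6   2.46  4.11  0.14 -1.85] err 1.7 0.5
 e [ 1.02  0.4  -0.65  2.47  4.15  0.14 -1.87] err 0.7 0.2
31 16 -75
[[494.0, -127.0, 40.0], [475.0, -141.0, 51.0], [450.0, -141.0, 51.0], [435.0, -141.0, 51.0]]
 a [ 0.78  0.46 -0.5   2.45  3.43  0.27 -1.35] err 0.0 0.0
 b [ 0.99  0.46 -0.66  2.43  3.57  0.14 -1.29] err 8.0 2.8
 c [ 0.95  0.41 -0.56  2.45  4.15  0.17 -1.86] err 3.8 1.2
 e [ 1.01  0.4  -0.6   2.47  4.15  0.17 -1.83] err 3.5 1.1
```

Call:
arm_command --jaw '[0,0,0,0,0,0,0,0,0,0,0,0,0]' --travel '[[-0.0046,-0.003,0.0003],[-0.0046,-0.003,0.0003],[-0.0046,-0.003,0.0003],[-0.0046,-0.003,0.0003],[-0.0046,-0.003,0.0003],[-0.0055,-0.0038,0],[-0.0055,-0.0038,0],[-0.0055,-0.0038,0],[-0.0055,-0.0038,0],[-0.006,0,0],[-0.006,0,0],[-0.006,0,0],[0,0,0]]' --angular '[[0,0.6,2],[0,0.6,2],[0,0.6,2],[0,0.6,2],[0,0.6,2],[0,0,2],[0,0,2],[0,0,2],[0,0,2],[0,0,0],[0,0,0],[0,0,0],[0,0,0]]'

```text
time_s: 21.25
ee_pos: [453.7, -134.3, 40.7]
tool_rot: [-0.132, 0.944, 0.044, 0.297]
contact_force: [2.1, -1.5, 0.5]
gripper_width: 17.7
finger_force: 55.0
```

```bash
python3 st.py 16 35 0; python3 look.py hook_foot hook_heel bearing_center
```

```text
t 21.25 pos [ 453.7 -134.3   40.7] q [ 1.13  0.51 -0.74  2.46  3.74  0.18 -1.37] turn [-0.3 -0.1 -0. ] model err [-3.6 -3.5 -1.3] F [ 2.1 -1.5  0.5] w 17.7
scene hook_foot [(0.71, [582.3, -73.0, 9.5])]
scene hook_heel [(0.79, [479.4, -130.7, -3.8]), (0.78, [245.7, -268.7, 2.3]), (0.38, [693.2, 68.7, 17.3])]
scene bearing_center [(0.48, [468.5, 542.9, -3.2])]
side hook_foot [(0.55, [304.0, -168.9, 5.7])]
side hook_heel [(0.81, [249.7, -265.1, -2.4]), (0.63, [480.2, -122.3, 4.3])]
side bearing_center [(0.5, [551.3, -70.6, 13.4])]
```

Call:
arm_command --jaw '[0,0,0,0,0,0]' --travel '[[-0.0055,0,0],[-0.0055,0,0],[-0.0055,0,0],[-0.0055,0,0],[-0.004,0,0],[0,0,0]]' --angular '[[0,0,0],[0,0,0],[0,0,0],[0,0,0],[0,0,0],[0,0,0]]'

```text
time_s: 22.25
ee_pos: [427.1, -134.4, 40.2]
tool_rot: [-0.132, 0.945, 0.045, 0.297]
contact_force: [-0.2, 1.2, -1.1]
gripper_width: 17.8
finger_force: 55.0
```

```bash
python3 st.py 16 35 0; python3 look.py hook_foot hook_heel bearing_center; python3 - <<'E'
from refit import *
# release: tip right around, lay down
for Y in (16,5,-10,-30):
  for (x,y) in ((430,-180),(450,-200),(470,-220)):
    sim(q,[('f',(D[-1][1][0]+6,D[-1][1][1]-2,41),G(16,35)),('r',(440,-170,44),G(16,35)),((Y,x,y),(x,y,41),G(Y,35))])
E
```

```text
t 22.25 pos [ 427.1 -134.4   40.2] q [ 1.2   0.5  -0.77  2.5   3.77  0.19 -1.37] turn [-0.3 -0.2 -0. ] model err [-3.8 -3.2 -1.3] F [-0.2  1.2 -1.1] w 17.8
scene hook_foot [(0.75, [305.2, -168.2, 6.3])]
scene hook_heel [(0.75, [247.2, -268.2, 0.1]), (0.56, [454.2, -128.9, -4.1])]
scene bearing_center [(0.53, [525.2, -73.3, 16.3])]
side hook_foot [(0.91, [308.6, -166.3, 6.3]), (0.8, [560.0, -71.1, 2.8]), (0.31, [519.8, -69.3, 9.5])]
side hook_heel [(0.57, [250.0, -267.5, -0.8])]
side bearing_center [(0.5, [522.0, -70.4, 12.6])]
[283.2, 533.4, 0.3, 452.1, 0.2, 358.5, -29.6, -18.5, -0.5] 1.2
f [ 1.18  0.5  -0.75  2.49  3.76  0.19 -1.36] err 0.0 0.0
r [ 1.25  0.52 -0.76  2.44  4.03  0.16 -1.57] err 1.9 0.6
(16, 430, -180) [ 1.3   0.53 -0.77  2.45  4.03  0.16 -1.53] err 2.8 0.9
f [ 1.18  0.5  -0.75  2.49  3.76  0.19 -1.36] err 0.0 0.0
r [ 1.25  0.52 -0.76  2.44  4.03  0.16 -1.57] err 1.9 0.6
(16, 450, -200) [ 1.27  0.55 -0.74  2.41  4.03  0.16 -1.52] err 5.6 1.9
f [ 1.18  0.5  -0.75  2.49  3.76  0.19 -1.36] err 0.0 0.0
r [ 1.25  0.52 -0.76  2.44  4.03  0.16 -1.57] err 1.9 0.6
(16, 470, -2
[... 1055 characters left out ...]
0
r [ 1.25  0.52 -0.76  2.44  4.03  0.16 -1.57] err 1.9 0.6
(-10, 470, -220) [ 0.69  0.42 -0.27  2.47  3.33  0.33 -1.47] err 0.0 0.0
f [ 1.18  0.5  -0.75  2.49  3.76  0.19 -1.36] err 0.0 0.0
r [ 1.25  0.52 -0.76  2.44  4.03  0.16 -1.57] err 1.9 0.6
(-30, 430, -180) [ 1.28  0.71 -1.32  2.53  1.91  0.85 -0.46] err 12.1 3.0
f [ 1.18  0.5  -0.75  2.49  3.76  0.19 -1.36] err 0.0 0.0
r [ 1.25  0.52 -0.76  2.44  4.03  0.16 -1.57] err 1.9 0.6
(-30, 450, -200) [ 1.06  0.61 -1.04  2.52  2.08  0.76 -0.66] err 0.0 0.0
f [ 1.18  0.5  -0.75  2.49  3.76  0.19 -1.36] err 0.0 0.0
r [ 1.25  0.52 -0.76  2.44  4.03  0.16 -1.57] err 1.9 0.6
(-30, 470, -220) [ 0.25  0.4  -0.02  2.51  2.68  0.4  -1.38] err 0.0 0.0
```

```bash
python3 - <<'E'
from refit import *
for (x,y) in ((440,-160),(450,-160),(460,-150)):
  sim(q,[('f',(433,-133,41),G(16,35)),('r',(445,-165,43),G(8,35)),('r2',(455,-175,43),G(-10,35)),('r3',(460,-170,43),G(-30,35)),('r4',((460+x)/2,(-170+y)/2,43),G(-45,35)),('e',(x,y,41),G(-60,35)),('up',(x-50,y+80,125),G(-60,35)),('v',(x-10,y+80,200),G(-60,5))])
E
```

```text
[283.2, 533.4, 0.3, 452.1, 0.2, 358.5, -29.6, -18.5, -0.5] 1.2
f [ 1.16  0.49 -0.75  2.5   3.75  0.2  -1.36] err 0.0 0.0
r [ 1.07  0.46 -0.64  2.49  3.62  0.24 -1.37] err 0.0 0.0
r2 [ 0.93  0.45 -0.68  2.53  2.73  0.4  -0.92] err 0.0 0.0
r3 [ 0.89  0.56 -0.96  2.52  2.04  0.75 -0.75] err 0.0 0.0
r4 [ 0.73  0.58 -0.97  2.48  1.78  0.93 -0.9 ] err 0.0 0.0
e [ 0.61  0.62 -0.97  2.41  1.56  1.07 -1.04] err 0.0 0.0
up [ 0.58  0.36 -1.2   2.43  1.16  1.08 -0.93] err 0.0 0.0
v [ 1.21  0.42 -1.46  2.04  0.57  1.1   0.02] err 0.0 0.0
f [ 1.16  0.49 -0.75  2.5   3.75  0.2  -1.36] err 0.0 0.0
r [ 1.07  0.46 -0.64  2.49  3.62  0.24 -1.37] err 0.0 0.0
r2 [ 0.93  0.45 -0.68  2.53  2.73  0.4  -0.92] err 0.0 0.0
r3 [ 0.89  0.56 -0.96  2.52  2.04  0.75 -0.75] err 0.0 0.0
r4 [ 0.73  0.58 -0.97  2.47  1.78  0.93 -0.89] err 0.0 0.0
e [ 0.61  0.63 -0.96  2.39  1.56  1.07 -1.02] err 0.0 0.0
up [ 0.58  0.38 -1.18  2.41  1.17  1.09 -0.92] err 0.0 0.0
v [ 1.18  0.45 -1.45  2.02  0.6   1.11 -0.  ] err 0.0 0.0
f [ 1.16  0.49 -0.75  2.5   3.75  0.2  -1.36] err 0.0 0.0
r [ 1.07  0.46 -0.64  2.49  3.62  0.24 -1.37] err 0.0 0.0
r2 [ 0.93  0.45 -0.68  2.53  2.73  0.4  -0.92] err 0.0 0.0
r3 [ 0.89  0.56 -0.96  2.52  2.04  0.75 -0.75] err 0.0 0.0
r4 [ 0.71  0.59 -0.97  2.46  1.76  0.94 -0.89] err 0.0 0.0
e [ 0.58  0.64 -0.96  2.37  1.54  1.09 -1.02] err 0.0 0.0
up [ 0.54  0.4  -1.18  2.38  1.17  1.12 -0.93] err 0.0 0.0
v [ 1.14  0.48 -1.44  2.    0.62  1.13 -0.05] err 0.0 0.0
```

Call:
arm_command --jaw '[0,0,0,0,0,0,0,0,0,0,0,0,0,0,0,0,0,0]' --travel '[[0.003,0.0008,0.0003],[0.003,0.0008,0.0003],[0.003,-0.008,0.0006],[0.003,-0.008,0.0006],[0.003,-0.008,0.0006],[0.003,-0.008,0.0006],[0.0033,-0.0033,0],[0.0033,-0.0033,0],[0.0033,-0.0033,0],[0.0016,0.0016,0],[0.0016,0.0016,0],[0.0016,0.0016,0],[-0.002,0.002,0],[-0.002,0.002,0],[-0.002,0.002,0],[-0.002,0.002,0],[-0.002,0.002,0],[0,0,0]]' --angular '[[0,0,0],[0,0,0],[0,0,-2],[0,0,-2],[0,0,-2],[0,0,-2],[0,0,-6],[0,0,-6],[0,0,-6],[0,0,-6.7],[0,0,-6.7],[0,0,-6.7],[0,0,-6],[0,0,-6],[0,0,-6],[0,0,-6],[0,0,-6],[0,0,0]]'

```text
time_s: 24.45
ee_pos: [459.5, -158.1, 47.4]
tool_rot: [0.407, 0.859, -0.126, 0.285]
contact_force: [-0.1, -0.4, -1.6]
gripper_width: 18.0
finger_force: 55.0
```

```bash
python3 st.py -60 35 0; python3 look.py hook_foot hook_heel bearing_center
```

```text
t 24.45 pos [ 459.5 -158.1   47.4] q [ 0.53  0.52 -0.81  2.46  1.7   0.9  -1.01] turn [ 0.5  1.5 -9.5] model err [-6.3 -4.2 -2.1] F [-0.1 -0.4 -1.6] w 18.0
scene hook_foot [(0.92, [566.8, -254.4, 19.9]), (0.82, [304.3, -167.7, 5.0])]
scene hook_heel [(0.8, [479.3, -181.4, 6.1]), (0.69, [246.4, -272.2, 1.3]), (0.69, [452.2, -154.9, 58.9])]
scene bearing_center [(0.37, [525.5, -70.7, 16.6])]
side hook_foot [(0.97, [569.1, -258.1, 16.6]), (0.78, [308.1, -168.7, 5.9])]
side hook_heel [(0.77, [251.8, -269.2, -4.2]), (0.57, [477.5, -176.7, 10.9]), (0.44, [653.7, 359.5, -0.3])]
side bearing_center [(0.78, [522.3, -67.8, 12.1])]
```

Call:
arm_command --jaw '[0,0,0,0,0,0,0,0]' --travel '[[-0.006,0.001,0],[-0.006,0.001,0],[-0.006,0.001,0],[0,0,-0.002],[0,0,-0.002],[0,0,-0.0015],[0,0,-0.0015],[0,0,0]]' --angular '[[0.2,0.5,-3.2],[0.2,0.5,-3.2],[0.1,0.5,-3.1],[0,0,0],[0,0,0],[0,0,0],[0,0,0],[0,0,0]]'

```text
time_s: 25.65
ee_pos: [439.8, -157.0, 39.8]
tool_rot: [0.476, 0.826, -0.151, 0.26]
contact_force: [0.2, -0.8, -1.1]
gripper_width: 17.8
finger_force: 55.0
```

```bash
python3 st.py -60 35 0; python3 look.py hook_foot hook_heel
```

```text
t 25.65 pos [ 439.8 -157.    39.8] q [ 0.48  0.55 -0.81  2.42  1.54  0.97 -1.06] turn [ 0.1 -0.1 -0. ] model err [-6.2 -3.9 -2. ] F [ 0.2 -0.8 -1.1] w 17.8
scene hook_foot [(0.94, [530.8, -270.5, 8.0]), (0.82, [304.7, -170.1, 5.9]), (0.17, [426.4, -529.8, -0.5])]
scene hook_heel [(0.88, [247.5, -268.8, 2.0]), (0.81, [453.1, -182.3, -2.6])]
side hook_foot [(0.91, [304.9, -165.2, 7.0]), (0.7, [531.6, -268.2, 4.1])]
side hook_heel [(0.92, [249.6, -268.6, -3.4]), (0.58, [458.1, -177.5, 6.1])]
```

Call:
arm_command --jaw '[0,0.15,0.4,0.7,0.7,0.7,0.7,0.7,0.7,0.7,0.7,0.7]' --travel '[[0,0,-0.0008],[0,0,0],[0,0,0],[0,0,0],[0,0,0],[-0.006,0.01,0.016],[-0.006,0.01,0.016],[-0.006,0.01,0.016],[-0.006,0.01,0.016],[-0.006,0.01,0.016],[0,0,0.03],[0,0,0]]' --angular '[[0,0,0],[0,0,0],[0,0,0],[0,0,0],[0,0,0],[0,0,0],[0,0,0],[0,0,0],[0,0,0],[0,0,0],[0,0,0],[0,0,0]]'

```text
time_s: 27.15
ee_pos: [411.6, -106.3, 152.6]
tool_rot: [0.476, 0.826, -0.151, 0.263]
contact_force: [-0.1, -0.6, -0.5]
gripper_width: 61.3
finger_force: 0.0
```

```bash
python3 st.py -60 0 0; python3 look.py hook_foot hook_heel hook_grip bearing_center tray; python3 - <<'E'
from refit import *
p=lambda t,f=0:None
for Y in (-60,-30,0):
  for fl in (0,1):
    print(Y,fl); sim(q,[('u',(450,-80,200),G(-60,10)),('a',(524,-70,150),G(Y,0,0,1) if fl==0 else G(Y,15)),('g',(524,-70,8),G(Y,0) if fl==0 else G(Y,15)),('l',(500,0,200),G(Y,0)),('t',(415,357,150),G(Y,0)),('d',(415,357,25),G(Y,0))])
E
```

```text
t 27.15 pos [ 411.6 -106.3  152.6] q [ 0.55  0.21 -0.99  2.38  1.08  0.94 -0.72] turn [30.5 17.7 -0. ] model err [-4.9 -3.4 -3. ] F [-0.1 -0.6 -0.5] w 61.3
scene hook_foot [(0.86, [529.3, -269.4, 7.3]), (0.58, [307.5, -166.5, 7.6])]
scene hook_heel [(0.93, [244.6, -270.9, 0.2]), (0.89, [453.9, -180.5, -3.6])]
scene hook_grip [(0.87, [223.9, -293.0, 57.1]), (0.75, [434.6, -150.7, 53.5])]
scene bearing_center [(0.62, [527.6, -69.0, 18.5])]
scene tray [(0.63, [414.0, 358.9, -3.8]), (0.48, [525.4, -72.5, 17.0])]
side hook_foot [(0.65, [303.7, -168.0, 7.5]), (0.62, [533.8, -269.8, 1.5])]
side hook_heel [(0.77, [248.9, -268.7, -4.5]), (0.65, [456.1, -178.4, 3.9])]
side hook_grip [(0.92, [223.5, -294.7, 54.1]), (0.58, [432.2, -150.7, 53.8])]
side bearing_center [(0.78, [522.7, -64.6, 13.5])]
side tray [(0.89, [415.1, 358.1, 0.7])]
[283.4, 533.5, 0.2, 452.2, 0.1, 358.8, -29.5, -18.6, -0.5] 1.2
-60 0
u [ 0.9   0.23 -1.06  2.05  0.44  0.96  0.13] err 0.0 0.0
a [ 0.78  0.51 -0.98  1.86  0.5   1.03  0.12] err 0.0 0.0
g [ 0.65  0.69 -0.82  1.97  0.71  0.79 -0.06] err 0.0 0.0
l [ 0.74  0.41 -1.06 
[... 1218 characters left out ...]

u [ 0.9   0.23 -1.06  2.05  0.44  0.96  0.13] err 0.0 0.0
a [ 0.9   0.62 -1.19  1.86  0.65  1.12  1.04] err 0.0 0.0
g [ 0.77  0.79 -1.    1.96  0.87  0.9   0.87] err 0.0 0.0
l [ 0.86  0.53 -1.28  1.87  0.55  1.17  0.96] err 0.0 0.0
t [-0.    0.62 -1.12  1.82  0.62  1.11  0.23] err 0.0 0.0
d [-0.11  0.76 -0.97  1.91  0.8   0.92  0.09] err 0.0 0.0
0 1
u [ 0.9   0.23 -1.06  2.05  0.44  0.96  0.13] err 0.0 0.0
a [ 1.05  0.47 -1.23  2.07  0.72  0.75  0.98] err 0.0 0.0
g [ 0.74  0.63 -0.87  2.19  1.15  0.5   0.59] err 0.0 0.0
l [ 0.84  0.5  -1.24  1.87  0.52  1.15  0.99] err 0.0 0.0
t [-0.01  0.6  -1.09  1.82  0.6   1.1   0.25] err 0.0 0.0
d [-0.12  0.75 -0.95  1.91  0.78  0.9   0.11] err 0.0 0.0
```

Call:
arm_command --jaw '[1,1,1,1,1,1,1,1,1,1,1,1,1,1,1]' --travel '[[0.006,0.004,0.01],[0.006,0.004,0.01],[0.006,0.004,0.01],[0.006,0.004,0.01],[0.006,0.004,0.01],[0.01,0.0023,0],[0.01,0.0023,0],[0.01,0.0023,0],[0.01,0.0023,0],[0.01,0.0023,0],[0.01,0.0023,0],[0.01,0.0023,0],[0.01,0.0023,0],[0,0,0],[0,0,0]]' --angular '[[6.1,3.5,0],[6.1,3.5,0],[6.1,3.5,0],[6.1,3.5,0],[6.1,3.5,0],[0,0,7.5],[0,0,7.5],[0,0,7.5],[0,0,7.5],[0,0,7.5],[0,0,7.5],[0,0,7.5],[0,0,7.5],[0,-6,0],[0,0,0]]'

```text
time_s: 29.25
ee_pos: [511.3, -71.8, 190.2]
tool_rot: [-0.0, 0.996, -0.007, 0.084]
contact_force: [-0.5, -0.2, -0.5]
gripper_width: 87.4
finger_force: 0.0
```

```bash
python3 st.py 0 6 0; python3 - <<'E'
from h import *
p=optics.capture('wrist'); save(p,'wrist4')
for n in ['bearing_center','rack_lamp']: print(n,[(round(d['score'],2),np.round(d['centre'],1).tolist(),proj(p,d['centre'])) for d in optics.pinpoint(p,n)][:3])
m=optics.regions_of(p,'bearing_center')
for d in m[:2]:
    c=cloud(p,d['mask']); c=c[(c[:,2]>22)&(c[:,2]<34)]; print(round(d['score'],2),len(c), cv2.minEnclosingCircle(c[:,:2].astype(np.float32).copy()) if len(c)>5 else '')
E
```

```text
t 29.25 pos [511.3 -71.8 190.2] q [ 1.07  0.45 -1.28  1.98  0.59  0.94  1.08] turn [0.8 3.6 0. ] model err [-3.3  1.  -2.2] F [-0.5 -0.2 -0.5] w 87.4
bearing_center [(0.75, [529.3, -67.3, 11.3], [323, 171])]
rack_lamp [(0.6, [579.9, -3.2, 130.8], [392, 267])]
0.73 1892 ((524.1749877929688, -69.0339126586914), 30.032176971435547)
```

View pics/wrist4.png

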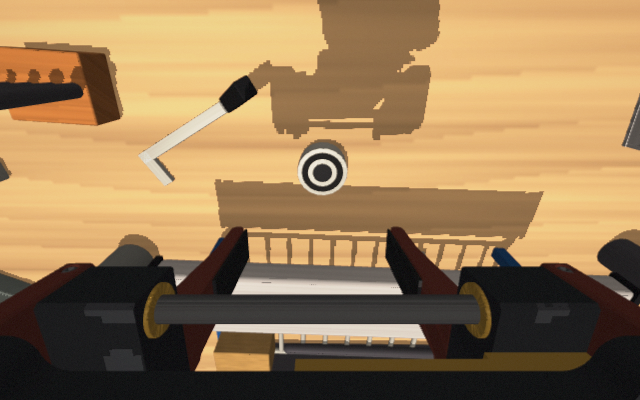

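Wrist view: the bearing ring at (323,171) is alone on the open bench in front of the lamp's shadow, and the hook lies flat at (200,130), clear of the rack. The fitted bearing centre is (524,-69).

Call:
arm_command --jaw '[1,1,1,1,1,1,1,1,1,1]' --travel '[[0.006,0.0015,-0.02],[0.006,0.0013,-0.025],[0,0,-0.025],[0,0,-0.025],[0,0,-0.025],[0,0,-0.02],[0,0,-0.01],[0,0,0],[0,0,0],[0,0,0]]' --angular '[[0.4,1.8,0],[0.4,1.8,0],[0,0,0],[0,0,0],[0,0,0],[0,0,0],[0,0,0],[0,0,0],[0,0,0],[0,0,0]]'

```text
time_s: 30.45
ee_pos: [526.2, -69.1, 42.6]
tool_rot: [0.001, 0.999, -0.0, 0.054]
contact_force: [0.6, 0.6, -0.1]
gripper_width: 87.8
finger_force: 0.0
```

```bash
python3 st.py 0 6 0
```

```text
t 30.45 pos [526.2 -69.1  42.6] q [ 0.8   0.67 -1.01  2.03  0.85  0.78  0.87] turn [0.  0.2 0.1] model err [-4.6  0.5 -2. ] F [ 0.6  0.6 -0.1] w 87.8
```

Call:
arm_command --jaw '[1,1,1,0.5,0.3,0.3,0,0,0,0,0]' --travel '[[0,0,-0.015],[0,0,-0.015],[0,0,-0.007],[0,0,0],[0,0,0],[0,0,0],[0,0,0],[0,0,0],[0,0,0],[0,0,0],[0,0,0]]' --angular '[[0,0,0],[0,0,0],[0,0,0],[0,0,0],[0,0,0],[0,0,0],[0,0,0],[0,0,0],[0,0,0],[0,0,0],[0,0,0]]' --squeeze 40

```text
time_s: 31.55
ee_pos: [525.8, -68.9, 5.2]
tool_rot: [0.0, 0.999, -0.0, 0.054]
contact_force: [-1.8, 1.0, 6.8]
gripper_width: 59.4
finger_force: 40.0
```

```bash
python3 st.py 0 6 0
```

```text
t 31.55 pos [525.8 -68.9   5.2] q [ 0.75  0.72 -0.94  2.05  0.93  0.73  0.8 ] turn [0.  0.2 0. ] model err [-5.   0.3 -1.9] F [-1.8  1.   6.8] w 59.4
```

Call:
arm_command --jaw '[0,0,0,0,0,0,0,0,0,0,0,0,0,0,0,0,0,0,0,0]' --travel '[[0,0,0.01],[-0.002,0,0.02],[-0.005,0,0.025],[-0.005,0.01,0.025],[-0.006,0.02,0.02],[-0.007,0.03,0],[-0.007,0.03,0],[-0.007,0.03,0],[-0.007,0.03,0],[-0.007,0.03,0],[-0.007,0.03,0],[-0.007,0.03,0],[-0.007,0.03,0],[-0.007,0.03,0],[-0.007,0.03,0],[-0.007,0.03,0],[-0.007,0.03,0],[-0.005,0.025,0],[-0.002,0.012,0],[0,0,0]]' --angular '[[0,0,0],[0,0,0],[0,0,0],[0,0,0],[0,0,0],[0,0,0],[0,0,0],[0,0,0],[0,0,0],[0,0,0],[0,0,0],[0,0,0],[0,0,0],[0,0,0],[0,0,0],[0,0,0],[0,0,0],[0,0,0],[0,0,0],[0,0,0]]'

```text
time_s: 33.55
ee_pos: [415.5, 359.2, 104.8]
tool_rot: [-0.001, 0.999, 0.0, 0.053]
contact_force: [-0.6, -0.4, -2.9]
gripper_width: 59.2
finger_force: 40.0
```

```bash
python3 st.py 0 6 0; python3 look.py tray bearing_center
```

```text
t 33.55 pos [415.5 359.2 104.8] q [-0.08  0.61 -1.04  1.92  0.76  0.97  0.09] turn [-0.   0.1 -0.1] model err [-2.8 -2.6 -2. ] F [-0.6 -0.4 -2.9] w 59.2
scene tray [(0.65, [410.7, 357.5, -0.9])]
scene bearing_center [(0.63, [415.6, 355.5, 118.8])]
side tray [(0.6, [418.7, 356.5, 3.2])]
side bearing_center [(0.41, [408.8, 355.4, 113.6])]
```

Call:
arm_command --jaw '[0,0,0,0,0,0,0]' --travel '[[0,0,-0.02],[0,0,-0.025],[0,0,-0.025],[0,0,-0.015],[0,0,-0.006],[0,0,-0.003],[0,0,0]]' --angular '[[0,0,0],[0,0,0],[0,0,0],[0,0,0],[0,0,0],[0,0,0],[0,0,0]]'

```text
time_s: 34.55
ee_pos: [416.6, 358.2, 11.0]
tool_rot: [0.001, 0.999, -0.0, 0.053]
contact_force: [-1.2, -0.9, -3.2]
gripper_width: 59.5
finger_force: 40.0
```

Call:
arm_command --jaw '[0,0,0.7,0.78,0.85,0.85,0.85,0.85,0.85,0.85,0.85,0.85]' --travel '[[0,0,-0.0015],[0,0,0],[0,0,0],[0,0,0],[0,0,0],[0,0,0],[0,0,0.01],[0,0,0.02],[0,0,0.03],[0,0,0.04],[0,0,0.04],[0,0,0]]' --angular '[[0,0,0],[0,0,0],[0,0,0],[0,0,0],[0,0,0],[0,0,0],[0,0,0],[0,0,0],[0,0,0],[0,0,0],[0,0,0],[0,0,0]]'

```text
time_s: 35.75
ee_pos: [417.5, 360.6, 154.7]
tool_rot: [0.0, 0.998, 0.002, 0.056]
contact_force: [0.2, 0.4, -0.6]
gripper_width: 75.1
finger_force: 0.0
```

```bash
python3 st.py 0 6 0; python3 look.py bearing_center offcut_center hook_heel; python3 -c "
from h import *
a=optics.capture('scene')['frame'][110:310,130:470,::-1]; b=optics.capture('wrist')['frame'][:,:,::-1]
cv2.imwrite('pics/end.png',np.hstack([cv2.resize(a,(480,300)),cv2.resize(b,(320,300))]))"
```

```text
t 35.75 pos [417.5 360.6 154.7] q [-0.04  0.55 -1.09  1.88  0.68  1.04  0.15] turn [-0.3  0.4  0. ] model err [-2.6 -2.1 -2. ] F [ 0.2  0.4 -0.6] w 75.1
scene bearing_center [(0.82, [416.9, 355.6, 22.6])]
scene offcut_center [(0.58, [692.8, 68.0, 17.9]), (0.42, [429.2, -531.4, 2.0])]
scene hook_heel [(0.63, [455.7, -185.9, -4.5]), (0.6, [245.5, -269.0, 0.2])]
side bearing_center [(0.64, [411.7, 361.1, 16.5])]
side offcut_center [(0.61, [692.7, 67.7, 9.8])]
side hook_heel [(0.92, [456.4, -178.8, 2.2]), (0.77, [250.7, -268.9, -2.7]), (0.26, [531.1, -271.6, 1.0])]
```

View pics/end.png

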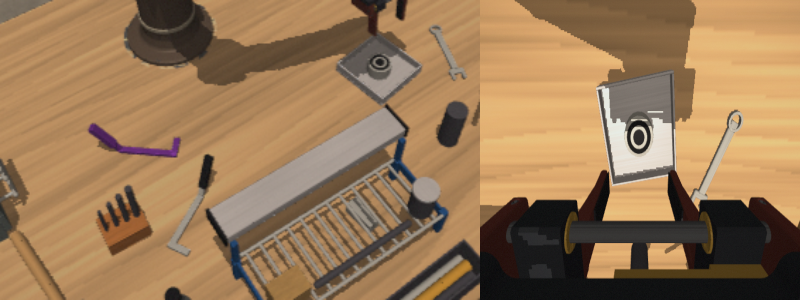

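The final picture shows the bearing flat in the middle of the tray (378,66), the hook flat on the bench clear of the rack (195,205), and the offcut still in place under the rack.

```bash
python3 -c "
from workcell import r
print(r.sign_off())"
```

```text
the job is handed in; nothing more can be done
None
```

The job is handed in at about 36 s of the 70 s allowed: the bearing was hooked out and lies flat in the tray, the hook lies flat on the bench clear of the rack, and the offcut was not moved.

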